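# Load the pastry crate and pin its slide home

### The job

Put every pastry from the wooden board flat into the blue crate, side by side on its floor. Ready the crate for delivery: loosen the red clamp knob, push the crate carriage fully home so that its lug enters the yellow fork, tighten the clamp again, and push the headed pin down through the fork and lug until its collar sits on the fork. Leave the jar, the cup and the spatula where they are.

Things in the scene. Friction and masses are not known exactly. Their poses are not given: they have to be found in the camera images.
- rig: fixed steel base of the crate slide, 200 x 440 x 10 mm. Its z is up, its y is the slide direction (+y is AWAY from home, -y towards the fork). Origin on the table under the centre of the crate in its home position. At (0, -180 mm) stands the yellow fork: two level plates 40 (x) x 56 (y) x 8 mm one above the other, undersides at z = 26 and 46 mm, with 14 mm vertical holes
- carriage (a joint): slide of the crate carriage, m: 0 = fully home (lug hole, 14 mm in an 8 mm plate at z = 36 to 44 mm, under the fork's hole), up to 0.13 = out along the rig's +y. About 2.5 N moves it when the clamp is loose; the tight clamp holds it against about 18 N
- crate_floor (a point): centre of the inner floor of the blue crate on the carriage (28 mm above the table); axes as the rig's. The crate is 180 (x) x 260 (y) x 60 mm outside, walls and floor 8 mm: inside 164 x 244 mm, walls rise 52 mm above this point
- crate_end (a point): middle of the top outer edge of the crate's end wall away from the fork (the +y end, outer face), 80 mm above the table; the place to push the carriage home
- clamp (a joint): clamp knob, rad: 0 = loose, 1.4 = tight (both are end stops); it grows clockwise seen from above. Its cam presses a brake shoe on the carriage from about 0.75 upwards. Needs 0.06 N m while loose, up to 0.3 N m when it bites
- clamp_grip (a point): grip point on the clamp knob's vertical axis, on the robot's side of the crate, 106 mm above the table: a red bar 44 long x 14 wide, z = 85 to 117 mm, along this point's x axis (it turns with the knob; at 0 the bar points along the rig's x, at 1.4 nearly along the slide)
- fork_mouth (a point): mouth of the fork's hole: centre of the hole in the upper face of the upper fork plate, 54 mm above the table; axes as the rig's. The hole runs straight down
- pin: loose headed pin, 80 g: steel shank 12 mm in diameter and 40 mm long with a tapered foot, steel collar 26 mm wide and 4 mm thick above it, then an orange round head 20 mm in diameter and 32 mm tall (76 mm in all). Origin at the centre of the foot's underside, z along the pin up to the head. It starts upright in the stand
- pin_shoulder (a point): centre of the underside of the pin's collar, 40 mm above the foot
- stand: fixed grey block 54 x 54 x 50 mm with a vertical 14 mm hole 45 mm deep, where the pin starts, its collar on the block's top. Origin at the centre of its underside
- board: fixed wooden cooling board 260 x 260 x 8 mm, origin at the centre of its underside
- roll1: small round cinnamon pastry, rigid, 56 mm in diameter, 34 mm high, 60 g; origin at the centre of its underside, z up. 3 or 4 pastries are present
- roll2: small round cinnamon pastry, rigid, 56 mm in diameter, 34 mm high, 60 g; origin at the centre of its underside, z up. 3 or 4 pastries are present
- roll3: small round cinnamon pastry, rigid, 56 mm in diameter, 34 mm high, 60 g; origin at the centre of its underside, z up. 3 or 4 pastries are present
- roll4: small round cinnamon pastry, rigid, 56 mm in diameter, 34 mm high, 60 g; origin at the centre of its underside, z up. 3 or 4 pastries are present
- jar: bystander: jar with a white cap, 56 mm in diameter, 85 mm high; origin under its centre
- cup: bystander: white cup, 72 mm in diameter, 85 mm high; origin under its centre
- spatula: bystander: spatula lying near the robot's base, origin under its middle

How it is judged (in metres and radians):
On the way, in this order (a step that is already met when the one before it is completed fails the run):
1. the clamp knob is loosened (below 0.4 rad) while the carriage is still out (value of joint clamp below 0.4 rad and value of joint carriage above 0.03 m), for 0.1 s.
2. the carriage is pushed fully home (within 3 mm of its stop) with the clamp loose (value of joint carriage below 0.003 m and value of joint clamp below 0.6 rad), for 0.2 s.
3. the clamp is tightened (above 1.2 rad) with the carriage home (value of joint carriage below 0.003 m and value of joint clamp above 1.2 rad), for 0.2 s.
4. the pin stands in the fork and lug with its collar on the fork (within 3 mm) (all of step 3 and horizontal distance between pin_shoulder and fork_mouth below 0.003 m and z of pin_shoulder in the frame of fork_mouth between -0.004 and 0.003 m and angle between pin's own z axis and vertical below 0.08 rad), for 0.2 s.
At the end, for the whole second after the job is handed in: every pastry present rests flat on the crate floor (underside within 8 mm of it, tilt under 0.25 rad, none stacked); carriage home within 3 mm; clamp above 1.2 rad; pin upright through fork and lug, collar within 3 mm of the fork's top and of the hole's axis; all at rest (all of step 4 and x of roll1 in the frame of crate_floor between -0.062 and 0.062 m and y of roll1 in the frame of crate_floor between -0.102 and 0.102 m and z of roll1 in the frame of crate_floor between -0.008 and 0.01 m and angle between each of roll1, roll2, roll3, roll4's own z axis and vertical below 0.25 rad and linear speed of each of roll1, roll2, roll3, roll4, pin below 0.02 m/s and x of roll2 in the frame of crate_floor between -0.062 and 0.062 m and y of roll2 in the frame of crate_floor between -0.102 and 0.102 m and z of roll2 in the frame of crate_floor between -0.008 and 0.01 m and x of roll3 in the frame of crate_floor between -0.062 and 0.062 m and y of roll3 in the frame of crate_floor between -0.102 and 0.102 m and z of roll3 in the frame of crate_floor between -0.008 and 0.01 m and x of roll4 in the frame of crate_floor between -0.062 and 0.062 m and y of roll4 in the frame of crate_floor between -0.102 and 0.102 m and z of roll4 in the frame of crate_floor between -0.008 and 0.01 m); the robot touches nothing.
It fails at once if the carriage is forced along (faster than 5 cm/s) while the clamp is tight (above 1.25 rad) (value of joint clamp above 1.25 rad and (velocity of joint carriage above 0.05 m/s or velocity of joint carriage below -0.05 m/s)).
It fails at once if the jar, the cup or the spatula is moved more than 3 cm, or the jar or cup is tipped over (more than 0.5 rad) (distance of any of jar, cup, spatula from where it was at the start of the episode above 0.03 m or angle between any of jar, cup's own z axis and vertical above 0.5 rad).
Of roll1, roll2, roll3, roll4 only 3 to 4 are there at a start; the rules pass over those that are not, and their reading is None.
At some moment in a run one of roll1, roll2, roll3, roll4 may be knocked a few centimetres aside while the robot is not near it.
It also fails if it takes over 200 s, if anything falls off the work surface, if the arm or the gripper's body presses on something with over 40 N, if the wrist force passes 120 N, or if a joint passes its speed limit or range.

### The arm

A 6-joint arm with a two-finger parallel gripper is mounted at the origin on the work surface. World frame = base frame: x ahead of the robot, y to its left, z up, the work surface at z = 0. Lengths are in mm, angles in rad, forces in N, time in s.
With the tool pointing down it reaches from about 350 to 725 mm from the base axis. Payload 6 kg.
Tool frame: the origin (TCP) lies at the very end of the fingers, on their centre line; the grasp point (between the pads) lies 19 mm behind it; z points along the fingers, y is the line along which they close (so a half turn about z gives the same grasp; the last joint's range is limited). The gripper opens to 85 mm and grips with 20 to 120 N. Pads are 22 mm wide; open, the fingers measure 114 mm over their backs; the gripper's body (76 mm by 85 mm) begins 54 mm behind the grasp point. The pads swing forward as they close: fully open they stand 13 mm farther back than shut.
Start: joints at [1.504, 0.04, 0.085, 0, -1.615, -0.334], TCP at [234.065, 552.434, 203.161] pointing down, gripper open.
Joint ranges: [-2.56, 2.56], [-1.29, 2.01], [-1.08, 1.49], [-3.29, 1.98], [-2.81, -0.18], [-2.99, 2.99]. Speed limits (rad/s): [2.57, 2.57, 3.01, 3.14, 3.14, 3.14].

### API

Orientations are given as a unit quaternion [w, x, y, z].
In Python, from station import r gives the robot as it stands. The module is installed in compiled form; this text tells all that it offers.
- The arm moves only by the tool drive_tool, never from a script. Its argument "targets" is a list of rows, each an object with "angular": the turn, a rotation vector about the tool's x, y, z in rad, a list of three; "offset": the shift along the tool's x, y, z in m, a list of three; "fingers": the opening, from -1 (shut) to 1 (fully open). A call has 1 to 8 rows; each row shifts and turns the commanded pose from where the row before left it, along the tool's axes as they then stand; what a row does not reach is not made up. A row lasts 1/10 s, in which the tool goes at most 50 mm and 8.59 degrees, less where a joint would pass 70% of its speed; a pose out of reach is approached as far as the arm can. A call with a gripper value outside its range is refused whole. The fingers move at their own pace and stop on an object; "newtons" is the grip in N (left out, the last holds). Time passes only in rows, so rows that do not move let the fingers close. It gives the time, the measured TCP pose, the force, the opening and the grip force at its end, in the units of the state.
- r.state(): the state, without advancing time (a new reading comes with each control period).
- r.grab_frame(name): name is "scene" or "top" or "wrist"; returns a dict with "frame" (384x512x3 uint8, red, green, blue), "fx", "fy", "cx", "cy" (pixels), "distortion" ([k1, k2, p1, p2, k3] as OpenCV has them; the pictures are not rectified), "R" (3x3) and "t" (3): a world point X has camera coordinates R X + t. Camera axes: x right, y down, z forward; pixel columns grow to the right and rows downward; lengths in mm; the calibration is good to about 2 mm. A picture is of the moment at which its call begins. There is no depth.
- r.hand_in(): hands the job in; it is judged then, once.
The state is a dict: "clock": time; "joint_pos": joint angles; "joint_velocities": joint speeds; "effort": joint torques, N m; "tcp_pos": TCP position; "ee_rot": TCP orientation; "force": force on the tool from outside, world axes, zero at the start; "wrist_torque": the same for the moment, N m; "width": finger opening in mm; "finger_force": force on a finger pad.
Only numpy, scipy, OpenCV 4.12 (cv2) and the standard library are available. Lean on these libraries where they do the work, as an engineer would, in place of code of your own. Each camera call takes 0.05 s, during which the arm holds its last target. There are 200 camera calls.

## Working session

There is one attempt and no reset: what is moved stays moved. The work goes in short steps, Python scripts to look and compute and a tool call to move; the robot and the scene stay as the last step left them, time stands still between calls to the robot, and variables do not carry over. Pictures are saved under pics/ and viewed, at most 14 in all, crops included, and the job is handed in when it is done.

Besides the shell and the picture viewer there is one more tool, called after "Call:" by a JSON object that holds its "method" and its "body". drive_tool: Moves the arm, as the interface text tells. Its arguments: {"type":"object","properties":{"targets":{"type":"array","items":{"type":"object","properties":{"angular":{"type":"array","items":{"type":"number"}},"offset":{"type":"array","items":{"type":"number"}},"fingers":{"type":"number"}}}},"newtons":{"type":"number"}},"required":["targets"]}

```bash
mkdir -p pics; cat > h.py <<'E'
import numpy as np, cv2
from station import r
def grab(n,save=None):
    f=r.grab_frame(n)
    if save: cv2.imwrite('pics/%s.png'%save,f['frame'][:,:,::-1])
    return f
def ray(f,u,v):
    K=np.array([[f['fx'],0,f['cx']],[0,f['fy'],f['cy']],[0,0,1.]])
    p=cv2.undistortPoints(np.array([[[u,v]]],float),K,np.array(f['distortion'],float))[0,0]
    R=np.array(f['R']);t=np.array(f['t']).ravel()
    return -R.T@t, R.T@np.array([p[0],p[1],1.])
def onz(f,u,v,z):
    c,d=ray(f,u,v); return c+d*(z-c[2])/d[2]
def proj(f,X):
    K=np.array([[f['fx'],0,f['cx']],[0,f['fy'],f['cy']],[0,0,1.]])
    return cv2.projectPoints(np.array(X,float).reshape(-1,1,3),cv2.Rodrigues(np.array(f['R'],float))[0],np.array(f['t'],float).ravel(),K,np.array(f['distortion'],float))[0][:,0]
E
python3 - <<'E'
from h import *
for n in ['scene','top']:
    f=grab(n,n+'0'); print(n,f['fx'],f['cx'],-np.array(f['R']).T@np.array(f['t']).ravel(),np.array(f['R']).round(2).tolist())
print(r.state())
E
```

```text
scene 370.0596132157555 256.32426703930537 [ 946.49824406 -624.73641259  813.84726427] [[0.84, 0.54, -0.0], [0.38, -0.59, -0.72], [-0.39, 0.6, -0.7]]
top 463.6605061680843 258.14418544357414 [ 374.22358465   33.87887034 1483.73902097] [[0.01, -1.0, 0.02], [-0.99, -0.01, -0.1], [0.1, -0.02, -0.99]]
{'clock': 0.1, 'joint_pos': array([ 1.50370893e+00,  4.07665455e-02,  8.39569833e-02, -4.46564225e-04,
       -1.61547963e+00, -3.33708788e-01]), 'joint_velocities': array([-0.00130042, -0.00086075,  0.00197786,  0.0007654 ,  0.00111162,
       -0.00119933]), 'effort': array([-5.15587060e-03, -3.69340467e+01,  3.48279262e+01,  6.95189774e+00,
       -4.62314172e-03, -5.82365431e-06]), 'tcp_pos': array([233.87616324, 552.19170989, 202.28833778]), 'ee_rot': array([ 7.69459995e-04,  9.79989066e-01, -1.99049803e-01, -1.21874299e-04]), 'force': array([-0.21488673,  0.26810621, -0.40585293]), 'wrist_torque': array([-0.02717201,  0.02098289,  0.00880669]), 'finger_force': 0.0, 'width': 85.46567050824741}
```

View pics/top0.png

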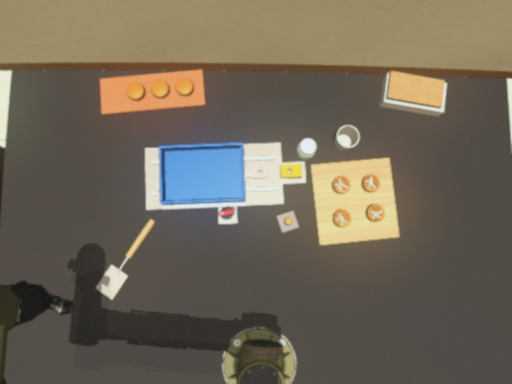

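View pics/scene0.png

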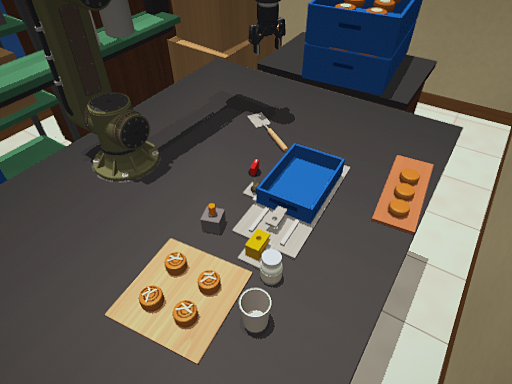

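The top view shows four pastries at (341,185), (371,183), (342,218) and (375,213). The crate is at (202,173), the red knob at (227,213), the fork at (291,171), the pin at (288,221), the jar at (308,147) and the cup at (347,136). The scene view agrees with this. The orange tray is scenery.

```bash
cat >> h.py <<'E'
def blobs(f,lo,hi,amin=15,roi=None):
    h=cv2.cvtColor(f['frame'],cv2.COLOR_RGB2HSV); m=cv2.inRange(h,np.array(lo),np.array(hi))
    if roi: 
        k=np.zeros_like(m); x0,y0,x1,y1=roi; k[y0:y1,x0:x1]=255; m&=k
    n,l,s,c=cv2.connectedComponentsWithStats(m)
    return [(int(s[i,4]),c[i],s[i,:4].tolist(),(l==i).astype(np.uint8)) for i in range(1,n) if s[i,4]>=amin]
E
python3 - <<'E'
from h import *
f=grab('top');g=grab('scene')
hs=cv2.cvtColor(f['frame'],cv2.COLOR_RGB2HSV)
for p in [(341,192),(360,200),(227,213),(289,221),(285,171),(202,173),(165,148),(282,230),(150,195)]: print(p,hs[p[1],p[0]],f['frame'][p[1],p[0]])
def show(n,f,lo,hi,z,roi,amin=15):
    for b in blobs(f,lo,hi,amin,roi):
        u,v=b[1]; c=cv2.findContours(b[3],0,2)[0][0]
        q=cv2.boxPoints(cv2.minAreaRect(c))
        print(n,b[0],b[1].round(1),b[2],'ctr',onz(f,u,v,z)[:2].round(),'box',[onz(f,a,d,z)[:2].round().astype(int).tolist() for a,d in q])
for F,nm in((f,'T'),(g,'S')):
    print(nm)
    big=None
    show('blue',F,(95,120,40),(125,255,255),80,(140,130,260,215) if nm=='T' else (240,130,360,230),200)
    show('red',F,(172,120,60),(180,255,255),117,big); show('red',F,(0,160,60),(4,255,255),117,big)
    show('yel',F,(22,170,100),(32,255,255),54,(270,150,310,190) if nm=='T' else (235,220,275,270))
    show('pin',F,(8,150,120),(24,255,255),82,(275,205,300,235) if nm=='T' else (200,195,225,235),6)
    show('roll',F,(3,130,30),(15,255,215),30,(305,150,400,250) if nm=='T' else (100,230,260,360),40)
E
```

```text
(341, 192) [ 18 142 213] [213 167  94]
(360, 200) [ 22  89 233] [233 211 152]
(227, 213) [  1 133 224] [224 109 107]
(289, 221) [ 25 143 229] [229 207 101]
(285, 171) [ 27 159 231] [231 219  87]
(202, 173) [105 140 227] [102 166 227]
(165, 148) [108 137 153] [ 71 104 153]
(282, 230) [ 16  30 188] [188 178 166]
(150, 195) [ 24  22 229] [229 225 209]
T
blue 4809 [201.2 172.7] [159, 143, 85, 61] ctr [590. 183.] box [[675, 318], [688, 61], [507, 51], [494, 305]]
S
blue 4306 [300.3 181.4] [256, 143, 89, 80] ctr [608. 144.] box [[527, 0], [421, 333], [683, 316], [736, 10]]
red 97 [254.  167.6] [250, 160, 9, 16] ctr [481.  86.] box [[477, 55], [458, 125], [482, 122], [501, 53]]
yel 297 [257.4 240. ] [245, 229, 25, 23] ctr [610. -97.] box [[591, -129], [576, -60], [629, -61], [641, -128]]
pin 33 [211.2 205.4] [208, 203, 7, 6] ctr [447. -81.] box [[434, -78], [448, -69], [460, -85], [446, -94]]
pin 13 [211.4 212.2] [210, 210, 4, 5] ctr [ 464. -102.] box [[455, -99], [459, -94], [472, -105], [467, -110]]
roll 59 [176.5 260.8] [168, 253, 17, 13] ctr [ 460. -251.] box [[443, -267], [452, -223], [477, -233], [468, -276]]
roll 168 [177.5 269.6] [165, 258, 23, 18] ctr [ 481. -271.] box [[439, -273], [473, -232], [511, -262], [478, -302]]
roll 43 [208.8 281.8] [202, 278, 15, 8] ctr [ 570. -256.] box [[556, -266], [565, -236], [584, -244], [575, -274]]
roll 166 [210.2 289.1] [198, 278, 23, 18] ctr [ 585. -271.] box [[547, -272], [584, -234], [615, -264], [579, -300]]
roll 200 [153.8 304.9] [139, 291, 26, 22] ctr [ 500. -375.] box [[459, -383], [489, -338], [532, -363], [503, -406]]
roll 225 [188.  318.4] [174, 301, 25, 28] ctr [ 590. -358.] box [[565, -387], [546, -325], [602, -319], [618, -379]]
roll 47 [182.4 313.6] [175, 310, 18, 8] ctr [ 571. -356.] box [[556, -369], [549, -355], [589, -343], [596, -358]]
```

```bash
python3 - <<'E'
from h import *
f=grab('top')
def show(n,f,lo,hi,z,roi,amin=15):
    for b in blobs(f,lo,hi,amin,roi):
        u,v=b[1]; c=cv2.findContours(b[3],0,2)[0]; c=max(c,key=len)
        q=cv2.boxPoints(cv2.minAreaRect(c)); e=cv2.minEnclosingCircle(c)
        print(n,b[0],b[1].round(1),b[2],'ctr',onz(f,u,v,z)[:2].round(),'box',[onz(f,a,d,z)[:2].round().astype(int).tolist() for a,d in q],'circ',onz(f,*e[0],z)[:2].round(),e[1])
F=f
show('red0',F,(0,100,60),(6,255,255),117,(210,195,245,230)); show('red1',F,(165,90,60),(180,255,255),117,(210,195,245,230))
show('yel',F,(22,130,60),(32,255,255),54,(270,150,310,190))
show('pin',F,(12,100,120),(28,255,255),80,(275,205,300,235),4)
show('roll',F,(3,125,30),(18,255,235),42,(308,160,395,240),40)
show('rig',F,(10,8,150),(45,75,255),10,(140,138,308,213),100)
show('stand',F,(0,0,90),(25,60,235),50,(275,205,302,235),40)
for nm,roi,k in (('stand',(270,203,305,237),10),('fork',(265,140,335,195),8),('knob',(210,195,245,230),10)):
    x0,y0,x1,y1=roi; cv2.imwrite('pics/%s.png'%nm,cv2.resize(F['frame'][y0:y1,x0:x1,::-1],None,fx=k,fy=k,interpolation=0))
x=np.hstack([cv2.resize(cv2.imread('pics/%s.png'%n),(260,260),interpolation=0) for n in('stand','fork','knob')]); cv2.imwrite('pics/x.png',x)
E
```

```text
red0 29 [228.5 211.8] [224, 209, 9, 6] ctr [469.  96.] box [[473, 111], [477, 86], [466, 84], [462, 109]] circ [470.  98.] 4.717090606689453
red1 19 [225.8 210. ] [221, 209, 11, 4] ctr [474. 104.] box [[473, 119], [481, 90], [474, 88], [466, 117]] circ [474. 104.] 5.099119663238525
red1 15 [226.3 214.5] [222, 213, 10, 4] ctr [461. 102.] box [[461, 116], [468, 89], [463, 88], [456, 114]] circ [462. 102.] 4.609872341156006
yel 216 [290.9 170.6] [281, 165, 20, 13] ctr [604. -94.] box [[622, -63], [622, -122], [584, -122], [584, -63]] circ [605. -93.] 10.750418663024902
pin 33 [287.9 220.7] [285, 218, 7, 6] ctr [446. -83.] box [[454, -74], [455, -92], [439, -92], [439, -74]] circ [445. -83.] 3.1623775959014893
roll 158 [370.5 182.4] [362, 175, 18, 17] ctr [ 572. -348.] box [[595, -321], [596, -376], [545, -375], [544, -320]] circ [ 570. -348.] 8.903112411499023
roll 112 [340.3 182.2] [332, 176, 18, 17] ctr [ 571. -251.] box [[571, -215], [602, -260], [564, -286], [533, -240]] circ [ 564. -252.] 8.698636054992676
roll 160 [374.  211.5] [366, 204, 18, 18] ctr [ 480. -358.] box [[476, -321], [515, -360], [477, -398], [439, -359]] circ [ 476. -360.] 9.022497177124023
roll 139 [341.5 216.1] [333, 210, 18, 17] ctr [ 464. -254.] box [[483, -227], [484, -281], [434, -281], [433, -227]] circ [ 460. -254.] 8.860122680664062
rig 2405 [267.2 173.6] [244, 142, 63, 64] ctr [600. -21.] box [[701, 55], [709, -144], [504, -148], [498, 48]] circ [600. -25.] 38.39889144897461
rig 833 [151.6 178.7] [145, 147, 18, 63] ctr [580. 350.] box [[682, 383], [686, 331], [483, 312], [479, 364]] circ [582. 342.] 31.898601531982422
stand 762 [288.  219.4] [275, 205, 27, 30] ctr [452. -85.] box [[496, -45], [497, -126], [407, -126], [406, -45]] circ [452. -85.] 19.474441528320312
```

View pics/x.png

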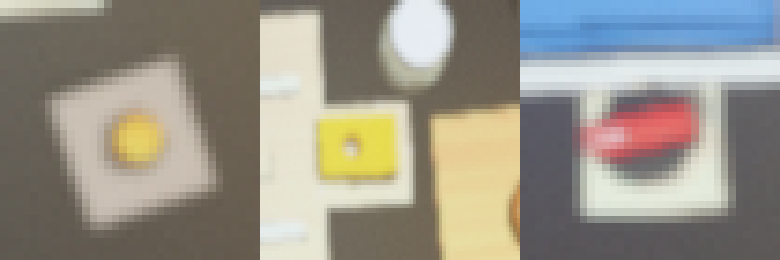

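The crops show the stand with the orange pin, the yellow fork with its hole, and the red bar lying nearly along the slide. Next I go over the board for a closer look.

Call:
{"method": "drive_tool", "body": {"targets": [{"angular": [0, 0, -0.1336], "offset": [0, 0, 0], "fingers": 1}, {"angular": [0, 0, -0.1336], "offset": [0, 0, 0], "fingers": 1}, {"angular": [0, 0, -0.1336], "offset": [0, 0, 0], "fingers": 1}, {"angular": [0, 0, 0], "offset": [0.014, 0.045, -0.005], "fingers": 1}, {"angular": [0, 0, 0], "offset": [0.014, 0.045, -0.005], "fingers": 1}, {"angular": [0, 0, 0], "offset": [0.014, 0.045, -0.005], "fingers": 1}, {"angular": [0, 0, 0], "offset": [0.014, 0.045, -0.005], "fingers": 1}, {"angular": [0, 0, 0], "offset": [0.014, 0.045, -0.005], "fingers": 1}], "newtons": 30}}

```text
clock: 1.05
tcp_pos: [304.2, 325.6, 228.4]
ee_rot: [-0.0, 1.0, 0.0, 0.0]
force: [-0.4, 0.2, 0.7]
width: 85.2
finger_force: 0.0
```

Call:
{"method": "drive_tool", "body": {"targets": [{"angular": [0, 0, 0], "offset": [0.014, 0.045, -0.005], "fingers": 1}, {"angular": [0, 0, 0], "offset": [0.014, 0.045, -0.005], "fingers": 1}, {"angular": [0, 0, 0], "offset": [0.014, 0.045, -0.005], "fingers": 1}, {"angular": [0, 0, 0], "offset": [0.014, 0.045, -0.005], "fingers": 1}, {"angular": [0, 0, 0], "offset": [0.014, 0.045, -0.005], "fingers": 1}, {"angular": [0, 0, 0], "offset": [0, 0, 0], "fingers": 1}, {"angular": [0, 0, 0], "offset": [0, 0, 0], "fingers": 1}]}}

```text
clock: 1.75
tcp_pos: [374.3, 101.5, 253.4]
ee_rot: [-0.0, 1.0, -0.002, 0.0]
force: [-0.5, 0.5, -0.4]
width: 85.6
finger_force: 0.0
```

```bash
python3 - <<'E'
from h import *
f=grab('wrist','w1'); print(-np.array(f['R']).T@np.array(f['t']).ravel(),np.array(f['R']).round(2).tolist(),f['fx'],r.state()['tcp_pos'],r.state()['joint_pos'])
E
```

```text
[447.03926343 100.97910382 424.08368424] [[-0.0, -1.0, -0.0], [-0.96, 0.0, 0.28], [-0.28, 0.0, -0.96]] 280.1432731311352 [374.00335095 102.38473248 253.03606973] [ 7.98227467e-01 -5.28941273e-01 -2.93074703e-01 -3.59101225e-04
 -1.80662692e+00  7.71449567e-01]
```

View pics/w1.png

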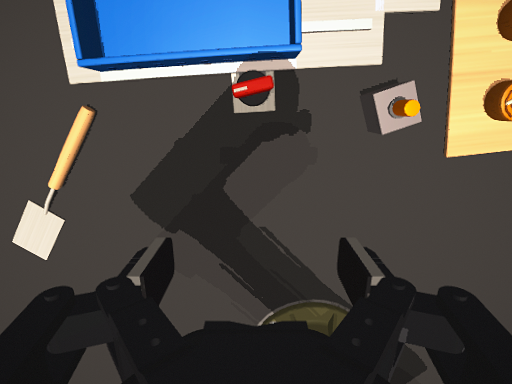

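The wrist view shows the red bar at about (252,88), the pin head at (405,108), the stand, and the crate's near edge. I'll measure these, then move on to see the pastries and the fork.

```bash
cat >> h.py <<'E'
def meas(n,f,lo,hi,z,roi=None,amin=40):
    for b in blobs(f,lo,hi,amin,roi):
        c=max(cv2.findContours(b[3],0,1)[0],key=len)
        w=np.array([onz(f,*p[0],z)[:2] for p in c],np.float32)
        m=cv2.minAreaRect(w); e=cv2.minEnclosingCircle(w); q=cv2.boxPoints(m)
        d=max((q[1]-q[0],q[2]-q[1]),key=np.linalg.norm)
        print(n,b[0],b[2],'rect',np.round(m[0],1),np.round(m[1],1),'longdir',round(float(np.arctan2(d[1],d[0])),3),'circ',np.round(e[0],1),round(e[1],1))
E
python3 - <<'E'
from h import *
f=grab('wrist')
hs=cv2.cvtColor(f['frame'],cv2.COLOR_RGB2HSV)
print(hs[88,245],hs[108,412],hs[108,405],hs[95,375],hs[30,100],hs[20,470],hs[100,490])
meas('knob',f,(0,150,120),(8,255,255),117,(220,60,290,120)); meas('knob2',f,(170,150,120),(180,255,255),117,(220,60,290,120))
meas('pin',f,(8,150,150),(28,255,255),84,(370,80,440,135))
meas('stand',f,(0,0,100),(30,90,255),50,(355,70,430,145))
E
```

```text
[ 23  38 238] [ 23 255 252] [ 20 239 235] [ 10  39 207] [107 222 131] [ 23 117 247] [ 14 221  82]
knob 515 [233, 75, 42, 22] rect [469.  104.5] [13.4 43.1] longdir -1.342 circ [468.4 104.4] 21.6
pin 221 [405, 100, 17, 17] rect [447.5 -83.3] [18.8 18.7] longdir 0.879 circ [447.5 -83.3] 9.9
stand 1344 [374, 80, 49, 55] rect [447.5 -82.8] [55.  55.1] longdir -1.236 circ [447.7 -83.1] 37.8
```

Call:
{"method": "drive_tool", "body": {"targets": [{"angular": [0, 0, 0], "offset": [0.019, 0.04, -0.006], "fingers": 1}, {"angular": [0, 0, 0], "offset": [0.019, 0.04, -0.006], "fingers": 1}, {"angular": [0, 0, 0], "offset": [0.019, 0.04, -0.006], "fingers": 1}, {"angular": [0, 0, 0], "offset": [0.019, 0.04, -0.006], "fingers": 1}, {"angular": [0, 0, 0], "offset": [0.019, 0.04, -0.006], "fingers": 1}, {"angular": [0, 0, 0], "offset": [0.019, 0.04, -0.006], "fingers": 1}, {"angular": [0, 0, 0], "offset": [0.019, 0.04, -0.006], "fingers": 1}, {"angular": [0, 0, 0], "offset": [0, 0, 0], "fingers": 1}]}}

```text
clock: 2.65
tcp_pos: [508.7, -179.5, 292.7]
ee_rot: [0.0, 1.0, -0.001, -0.002]
force: [-0.9, 1.1, -1.1]
width: 85.6
finger_force: 0.0
```

Call:
{"method": "drive_tool", "body": {"targets": [{"angular": [0, 0, 0], "offset": [0, 0, 0], "fingers": 1}]}}

```text
clock: 2.75
tcp_pos: [507.8, -176.8, 293.8]
ee_rot: [-0.0, 1.0, 0.0, -0.001]
force: [0.2, 0.5, 0.6]
width: 85.3
finger_force: 0.0
```

```bash
python3 - <<'E'
from h import *
f=grab('wrist','w2'); print(r.state()['tcp_pos'])
E
```

```text
[ 507.51079229 -176.25281231  294.45562409]
```

View pics/w2.png

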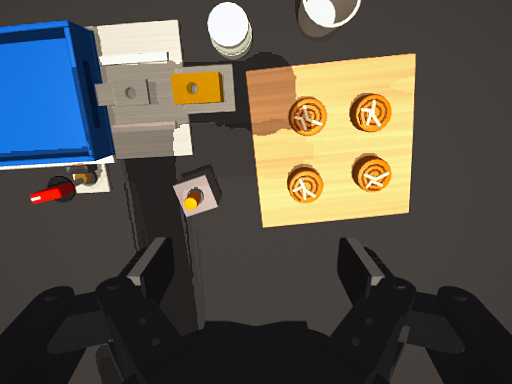

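The view shows four pastries at (308,117), (371,112), (306,186) and (374,175), the fork hole at (193,87) and the lug hole at (130,93).

```bash
python3 - <<'E'
from h import *
f=grab('wrist')
meas('roll',f,(3,120,20),(16,255,255),42,(275,85,410,215),250)
meas('yel',f,(15,120,60),(32,255,255),54,(165,60,230,110),100)
meas('pin',f,(8,150,150),(28,255,255),84,(170,180,210,215))
g=cv2.cvtColor(f['frame'],cv2.COLOR_RGB2GRAY)
for n,(x,y),z in(('fork',(193,87),54),('lug',(130,93),44)):
    p=g[y-9:y+10,x-9:x+10].astype(float); w=np.clip(np.median(p)*0.7-p,0,None); Y,X=np.mgrid[y-9:y+10,x-9:x+10]
    u,v=(w*X).sum()/w.sum(),(w*Y).sum()/w.sum(); print(n,u,v,onz(f,u,v,z)[:2].round(1))
meas('blue',f,(95,120,20),(125,255,255),80,(0,0,125,180),1000)
E
```

```text
roll 1379 [275, 85, 48, 51] rect [ 576.1 -238.9] [70.5 69.7] longdir 0.004 circ [ 578.9 -237.9] 46.9
roll 368 [349, 93, 37, 40] rect [ 575.5 -336.1] [47.5 54.6] longdir -0.195 circ [ 574.5 -341.6] 30.2
roll 589 [352, 153, 37, 39] rect [ 485.2 -351.7] [57.8 58.7] longdir -0.323 circ [ 484.  -354.7] 33.5
roll 343 [287, 164, 36, 38] rect [ 471.2 -248.7] [51.8 55.2] longdir -0.9 circ [ 467.1 -250.2] 30.7
yel 1523 [171, 71, 54, 34] rect [606.7 -95.7] [41.  70.8] longdir -1.523 circ [607.1 -95.9] 40.3
pin 139 [184, 197, 14, 13] rect [448.  -82.6] [18.3 19. ] longdir -1.569 circ [448.2 -82.7] 9.8
fork 190.31130063965884 87.20628997867804 [607.7 -85.6]
lug 127.8685857321652 91.33041301627034 [603.5   7.2]
blue 14282 [0, 20, 116, 146] rect [596.8 110.5] [179.  174.4] longdir 0.049 circ [589.2 110.6] 118.8
```

Call:
{"method": "drive_tool", "body": {"targets": [{"angular": [0, 0, 0], "offset": [-0.0073, 0.0128, 0.046], "fingers": 1}, {"angular": [0, 0, 0], "offset": [-0.0073, 0.0128, 0.046], "fingers": 1}, {"angular": [0, 0, 0], "offset": [-0.0073, 0.0128, 0.046], "fingers": 1}, {"angular": [0, 0, 0], "offset": [-0.0073, 0.0128, 0.046], "fingers": 1}, {"angular": [0, 0, 0], "offset": [-0.0073, 0.0128, 0.046], "fingers": 1}, {"angular": [0, 0, 0], "offset": [-0.0073, 0.0128, 0.04], "fingers": 1}, {"angular": [0, 0, 0], "offset": [0, 0, 0.01], "fingers": 1}, {"angular": [0, 0, 0], "offset": [0, 0, 0], "fingers": 1}]}}

```text
clock: 3.65
tcp_pos: [462.7, -253.2, 14.5]
ee_rot: [-0.0, 1.0, 0.001, -0.001]
force: [0.5, -0.3, 1.1]
width: 85.5
finger_force: 0.0
```

Call:
{"method": "drive_tool", "body": {"targets": [{"angular": [0, 0, 0], "offset": [0, 0, 0], "fingers": -1}, {"angular": [0, 0, 0], "offset": [0, 0, 0], "fingers": -1}, {"angular": [0, 0, 0], "offset": [0, 0, 0], "fingers": -1}, {"angular": [0, 0, 0], "offset": [0, 0, 0], "fingers": -1}, {"angular": [0, 0, 0], "offset": [0, 0, 0], "fingers": -1}, {"angular": [0, 0, 0], "offset": [0, 0, 0], "fingers": -1}], "newtons": 30}}

```text
clock: 4.25
tcp_pos: [463.4, -254.4, 15.4]
ee_rot: [0.0, 1.0, -0.0, 0.0]
force: [-0.4, 0.1, 1.4]
width: 0.2
finger_force: 0.0
```

Nothing was gripped, so I look.

```bash
python3 - <<'E'
from h import *
f=grab('wrist','w3'); g=grab('top')
x=np.hstack([f['frame'][:,:,::-1],cv2.resize(g['frame'][140:260,300:400,::-1],(288,384))]); cv2.imwrite('pics/x3.png',x[:, :800])
E
```

```text
(no output)
```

View pics/x3.png

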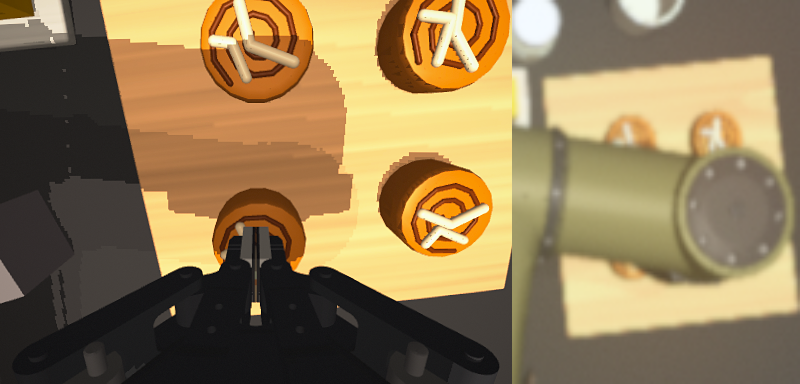

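The pastry sits just ahead (+x) of the closed fingers, centred near column 259, so it seems to have been squeezed out forwards. I'll measure it.

```bash
python3 - <<'E'
from h import *
f=grab('wrist')
for p in [(259,188),(214,232),(305,232),(257,0),(203,45),(312,45),(257,102),(490,210),(450,256)]: print(p,onz(f,*p,42).round(0)[:2],onz(f,*p,8).round(0)[:2])
for c in [(464,-254),(490,-254),(503,-254)]:
    a=np.linspace(0,6.28,60); P=np.c_[c[0]+28*np.cos(a),c[1]+28*np.sin(a),0*a+42]; q=proj(f,P); print(c,q.min(0),q.max(0))
print(proj(f,[[463.4,-254.4,15.4]]))
E
```

```text
(259, 188) [ 495. -256.] [ 485. -257.]
(214, 232) [ 469. -231.] [ 453. -226.]
(305, 232) [ 469. -282.] [ 453. -289.]
(257, 0) [ 583. -255.] [ 595. -255.]
(203, 45) [ 565. -230.] [ 571. -224.]
(312, 45) [ 565. -281.] [ 571. -287.]
(257, 102) [ 539. -255.] [ 539. -255.]
(490, 210) [ 482. -387.] [ 469. -418.]
(450, 256) [ 453. -369.] [ 433. -396.]
(464, -254) [205.19705429 192.95364191] [304.06127354 282.66105793]
(490, -254) [202.64452894 144.34920624] [306.44692207 243.35360945]
(503, -254) [201.31307077 118.23240901] [307.68988179 222.18894861]
[[255.35383038 222.69001151]]
```

Call:
{"method": "drive_tool", "body": {"targets": [{"angular": [0, 0, 0], "offset": [0, 0, -0.02], "fingers": -1}, {"angular": [0, 0, 0], "offset": [0, 0, -0.04], "fingers": -1}, {"angular": [0, 0, 0], "offset": [0, 0, -0.04], "fingers": -1}, {"angular": [0, 0, 0], "offset": [0, 0, -0.04], "fingers": -1}, {"angular": [0, 0, 0], "offset": [0, 0, -0.01], "fingers": -1}, {"angular": [0, 0, 0], "offset": [0, 0, 0], "fingers": -1}]}}

```text
clock: 5.0
tcp_pos: [464.2, -254.7, 167.3]
ee_rot: [0.0, 1.0, -0.0, 0.002]
force: [0.3, -0.3, -0.3]
width: 0.2
finger_force: 0.0
```

```bash
python3 - <<'E'
from h import *
f=grab('wrist','w4'); print(r.state()['width'],r.state()['tcp_pos'])
for c in [(466,-256),(453,-256)]: print(proj(f,[[*c,42]]))
E
```

```text
0.09541162938992984 [ 463.42704812 -254.18970232  165.0439168 ]
[[256.57819528 176.11183288]]
[[256.57553187 187.63611934]]
```

View pics/w4.png

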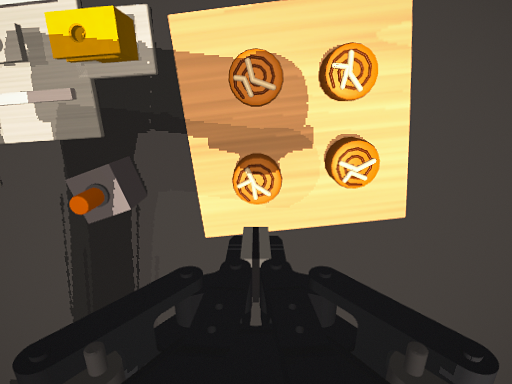

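The pastry is unmoved at (257,180), and the fork and pin are also visible. The fingers shut where the pastry is, so I check the tip's true position with the scene camera.

```bash
python3 - <<'E'
from h import *
f=grab('scene'); t=r.state()['tcp_pos']; p=proj(f,[t,[461,-256,42],[461,-256,8]]); print(p)
im=f['frame'][:,:,::-1].copy()
for q in p: im[int(round(q[1])),int(round(q[0]))]=(255,0,255)
cv2.imwrite('pics/x5.png',cv2.resize(im[150:350,80:290],(756,600) if 0 else (630,600),interpolation=0))
E
```

```text
[[167.91054553 227.61006845]
 [174.78059771 259.39936092]
 [176.7730567  267.24360109]]
```

View pics/x5.png

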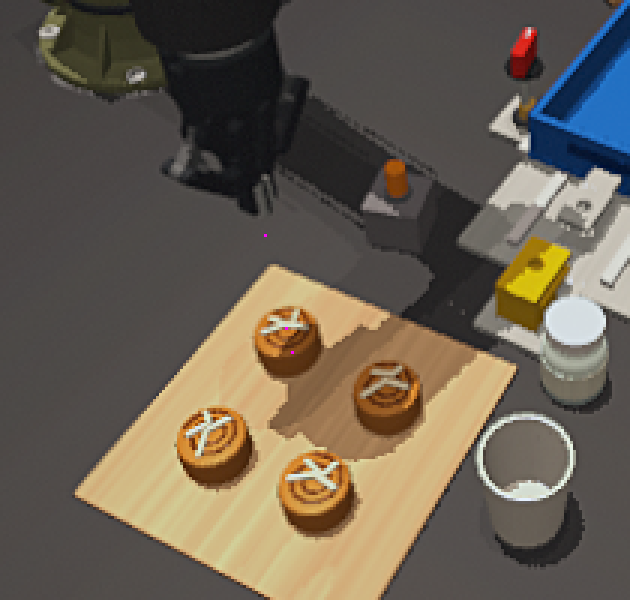

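The real fingertip at scene pixel (167,218) is 9.6 px above the projected TCP at (168,228). The wrist view also puts the tip about 30 mm above the reported TCP, so the reported TCP lies beyond the real finger end. I'll calibrate this by touching the bare board gently with shut fingers.

Call:
{"method": "drive_tool", "body": {"targets": [{"angular": [0, 0, 0], "offset": [0.025, 0.023, 0.02], "fingers": -1}, {"angular": [0, 0, 0], "offset": [0.025, 0.023, 0.03], "fingers": -1}, {"angular": [0, 0, 0], "offset": [0, 0, 0.045], "fingers": -1}, {"angular": [0, 0, 0], "offset": [0, 0, 0.045], "fingers": -1}, {"angular": [0, 0, 0], "offset": [0, 0, 0.015], "fingers": -1}, {"angular": [0, 0, 0], "offset": [0, 0, 0], "fingers": -1}, {"angular": [0, 0, 0], "offset": [0, 0, 0], "fingers": -1}]}}

```text
clock: 5.8
tcp_pos: [514.0, -300.9, 12.1]
ee_rot: [0.001, 1.0, 0.0, 0.001]
force: [-0.1, 0.0, 0.2]
width: 0.1
finger_force: 0.0
```

```bash
python3 - <<'E'
from h import *
f=grab('scene');w=grab('wrist'); s=r.state(); t=s['tcp_pos']; print(t,s['force']); p=proj(f,[t,t+[0,0,30]]); print(p)
a=f['frame'][200:350,100:250,::-1]; cv2.imwrite('pics/x6.png',np.hstack([cv2.resize(a,(400,400),interpolation=0),cv2.resize(w['frame'][92:384,110:402,::-1],(400,400))]))
E
```

```text
[ 514.96103948 -300.94474862   13.39549382] [ 9.75759857e-02 -3.07260678e-04  6.09893709e-01]
[[180.76921844 288.41078518]
 [179.01353739 281.5869733 ]]
```

View pics/x6.png

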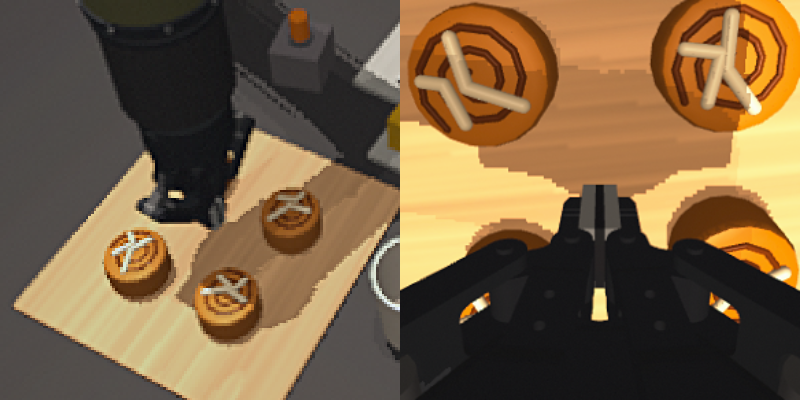

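The tip is at about scene (180.6,283), against 288.4 for the projected TCP, so the offset is about 25–30 mm. Now I probe down.

Call:
{"method": "drive_tool", "body": {"targets": [{"angular": [0, 0, 0], "offset": [0, 0, 0.01], "fingers": -1}, {"angular": [0, 0, 0], "offset": [0, 0, 0.01], "fingers": -1}, {"angular": [0, 0, 0], "offset": [0, 0, 0.002], "fingers": -1}, {"angular": [0, 0, 0], "offset": [0, 0, 0.002], "fingers": -1}]}}

```text
clock: 6.3
tcp_pos: [512.9, -300.3, -14.3]
ee_rot: [-0.0, 1.0, 0.0, -0.0]
force: [0.4, -0.9, 0.6]
width: 0.2
finger_force: 0.0
```

Call:
{"method": "drive_tool", "body": {"targets": [{"angular": [0, 0, 0], "offset": [0, 0, 0.002], "fingers": -1}, {"angular": [0, 0, 0], "offset": [0, 0, 0.0], "fingers": -1}]}}

```text
clock: 6.5
tcp_pos: [513.2, -300.4, -15.9]
ee_rot: [0.0, 1.0, 0.0, -0.0]
force: [0.4, 0.3, -0.1]
width: -0.3
finger_force: 0.0
```

Call:
{"method": "drive_tool", "body": {"targets": [{"angular": [0, 0, 0], "offset": [0, 0, 0.002], "fingers": -1}, {"angular": [0, 0, 0], "offset": [0, 0, 0.0], "fingers": -1}]}}

```text
clock: 6.7
tcp_pos: [513.2, -300.4, -17.9]
ee_rot: [-0.0, 1.0, -0.0, -0.0]
force: [-0.5, 0.0, -0.4]
width: -0.4
finger_force: 0.0
```

Call:
{"method": "drive_tool", "body": {"targets": [{"angular": [0, 0, 0], "offset": [0, 0, 0.002], "fingers": -1}, {"angular": [0, 0, 0], "offset": [0, 0, 0.0], "fingers": -1}]}}

```text
clock: 6.9
tcp_pos: [513.3, -300.4, -19.8]
ee_rot: [0.0, 1.0, 0.0, 0.0]
force: [0.1, 0.2, -0.7]
width: 0.1
finger_force: 0.0
```

Call:
{"method": "drive_tool", "body": {"targets": [{"angular": [0, 0, 0], "offset": [0, 0, 0.001], "fingers": -1}, {"angular": [0, 0, 0], "offset": [0, 0, 0.0], "fingers": -1}]}}

```text
clock: 7.1
tcp_pos: [513.4, -300.5, -19.9]
ee_rot: [0.0, 1.0, 0.0, 0.0]
force: [-1.6, 1.4, 5.0]
width: 0.2
finger_force: 2.5
```

Call:
{"method": "drive_tool", "body": {"targets": [{"angular": [0, 0, 0], "offset": [0, 0, 0.001], "fingers": -1}, {"angular": [0, 0, 0], "offset": [0, 0, 0.0], "fingers": -1}]}}

```text
clock: 7.3
tcp_pos: [513.4, -300.5, -20.0]
ee_rot: [0.0, 1.0, 0.0, 0.0]
force: [-5.0, 2.9, 10.9]
width: 0.1
finger_force: 5.2
```

Call:
{"method": "drive_tool", "body": {"targets": [{"angular": [0, 0, 0], "offset": [0, 0, 0.001], "fingers": -1}, {"angular": [0, 0, 0], "offset": [0, 0, 0.0], "fingers": -1}]}}

```text
clock: 7.5
tcp_pos: [513.4, -300.5, -20.0]
ee_rot: [0.001, 1.0, 0.0, 0.0]
force: [-6.9, 6.2, 15.3]
width: -0.3
finger_force: 7.7
```

Call:
{"method": "drive_tool", "body": {"targets": [{"angular": [0, 0, 0], "offset": [0, 0, 0.001], "fingers": -1}, {"angular": [0, 0, 0], "offset": [0, 0, 0.0], "fingers": -1}]}}

```text
clock: 7.7
tcp_pos: [513.4, -300.6, -20.0]
ee_rot: [0.001, 1.0, 0.0, 0.0]
force: [-9.8, 7.2, 20.2]
width: -0.2
finger_force: 10.2
```

Contact came at reported z = -20 on the 8 mm board, so true tip z = reported + 28 mm. I use this from now on and retry the pastry at (462,-255).

Call:
{"method": "drive_tool", "body": {"targets": [{"angular": [0, 0, 0], "offset": [0, 0, -0.03], "fingers": -1}, {"angular": [0, 0, 0], "offset": [0, 0, -0.035], "fingers": 1}, {"angular": [0, 0, 0], "offset": [-0.026, -0.023, 0], "fingers": 1}, {"angular": [0, 0, 0], "offset": [-0.025, -0.023, 0], "fingers": 1}, {"angular": [0, 0, 0], "offset": [0, 0, 0], "fingers": 1}, {"angular": [0, 0, 0], "offset": [0, 0, 0.03], "fingers": 1}, {"angular": [0, 0, 0], "offset": [0, 0, 0.024], "fingers": 1}, {"angular": [0, 0, 0], "offset": [0, 0, 0], "fingers": 1}]}}

```text
clock: 8.5
tcp_pos: [459.8, -253.6, -16.5]
ee_rot: [-0.001, 1.0, -0.0, -0.003]
force: [-0.5, 0.6, -1.1]
width: 85.4
finger_force: 0.0
```

Call:
{"method": "drive_tool", "body": {"targets": [{"angular": [0, 0, 0], "offset": [0, 0, 0], "fingers": -1}, {"angular": [0, 0, 0], "offset": [0, 0, 0], "fingers": -1}, {"angular": [0, 0, 0], "offset": [0, 0, 0], "fingers": -1}, {"angular": [0, 0, 0], "offset": [0, 0, 0], "fingers": -1}, {"angular": [0, 0, 0], "offset": [0, 0, 0], "fingers": -1}], "newtons": 30}}

```text
clock: 9.0
tcp_pos: [463.6, -254.9, -10.9]
ee_rot: [0.001, 1.0, 0.0, 0.002]
force: [0.9, 0.4, 6.0]
width: 55.0
finger_force: 32.4
```

Call:
{"method": "drive_tool", "body": {"targets": [{"angular": [0, 0, 0], "offset": [0, 0, -0.03], "fingers": -1}, {"angular": [0, 0, 0], "offset": [0, 0, -0.045], "fingers": -1}, {"angular": [0, 0, 0], "offset": [0, 0, -0.045], "fingers": -1}, {"angular": [0, 0, 0], "offset": [0.0149, -0.0455, 0], "fingers": -1}, {"angular": [0, 0, 0], "offset": [0.0149, -0.0455, 0], "fingers": -1}, {"angular": [0, 0, 0], "offset": [0.0149, -0.0455, 0], "fingers": -1}, {"angular": [0, 0, 0], "offset": [0.0149, -0.0455, 0], "fingers": -1}, {"angular": [0, 0, 0], "offset": [0.0149, -0.0455, 0], "fingers": -1}]}}

```text
clock: 9.8
tcp_pos: [536.9, -24.8, 107.4]
ee_rot: [-0.0, 1.0, -0.0, 0.0]
force: [1.4, -0.4, -1.0]
width: 55.0
finger_force: 32.2
```

Call:
{"method": "drive_tool", "body": {"targets": [{"angular": [0, 0, 0], "offset": [0.0149, -0.0455, 0], "fingers": -1}, {"angular": [0, 0, 0], "offset": [0.0149, -0.0455, 0], "fingers": -1}, {"angular": [0, 0, 0], "offset": [0.0149, -0.0455, 0], "fingers": -1}, {"angular": [0, 0, 0], "offset": [0.0149, -0.0455, 0], "fingers": -1}, {"angular": [0, 0, 0], "offset": [0.0149, -0.0455, 0], "fingers": -1}, {"angular": [0, 0, 0], "offset": [0.0149, -0.045, 0], "fingers": -1}, {"angular": [0, 0, 0], "offset": [0, 0, 0], "fingers": -1}, {"angular": [0, 0, 0], "offset": [0, 0, 0], "fingers": -1}]}}

```text
clock: 10.6
tcp_pos: [625.7, 246.5, 105.8]
ee_rot: [0.001, 1.0, 0.001, -0.001]
force: [-0.4, -0.3, -1.3]
width: 55.1
finger_force: 32.2
```

```bash
python3 - <<'E'
from h import *
f=grab('wrist','w7'); s=r.state(); print(s['tcp_pos'],s['width'],s['force'])
meas('blue',f,(95,120,20),(125,255,255),80,None,1000)
E
```

```text
[625.87835856 245.50205212 106.59600639] 55.33986505588142 [ 0.17903604 -0.37706258 -0.81556631]
blue 36026 [156, 122, 356, 205] rect [597.1 183.8] [179.2 257.9] longdir -1.52 circ [594.5 183.3] 155.2
blue 2213 [193, 277, 125, 52] rect [541.4 246.6] [ 51.4 104.4] longdir -1.571 circ [538.  246.7] 52.7
```

View pics/w7.png

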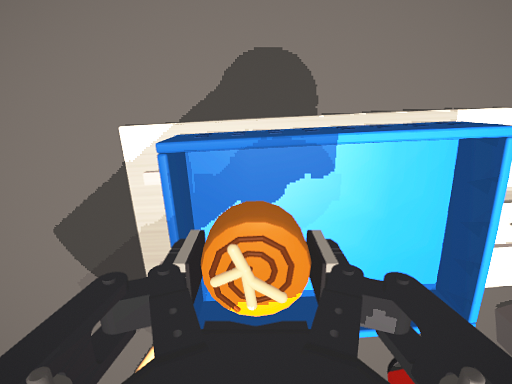

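The pastry is held square above the crate. The crate measures 179 x 258 mm, centred at about (596,184), which matches its size. Now I place it.

Call:
{"method": "drive_tool", "body": {"targets": [{"angular": [0, 0, 0], "offset": [0, 0, 0.04], "fingers": -1}, {"angular": [0, 0, 0], "offset": [0, 0, 0.04], "fingers": -1}, {"angular": [0, 0, 0], "offset": [0, 0, 0.014], "fingers": -1}, {"angular": [0, 0, 0], "offset": [0, 0, 0.002], "fingers": -1}, {"angular": [0, 0, 0], "offset": [0, 0, 0.002], "fingers": -1}, {"angular": [0, 0, 0], "offset": [0, 0, 0], "fingers": -1}]}}

```text
clock: 11.25
tcp_pos: [627.1, 245.9, 11.2]
ee_rot: [-0.001, 1.0, -0.0, 0.001]
force: [0.3, -0.6, -0.8]
width: 55.2
finger_force: 33.0
```

Call:
{"method": "drive_tool", "body": {"targets": [{"angular": [0, 0, 0], "offset": [0, 0, 0], "fingers": 0.6}, {"angular": [0, 0, 0], "offset": [0, 0, 0], "fingers": 0.6}, {"angular": [0, 0, 0], "offset": [0, 0, 0], "fingers": 0.6}, {"angular": [0, 0, 0], "offset": [0, 0, -0.03], "fingers": 0.6}, {"angular": [0, 0, 0], "offset": [0, 0, -0.045], "fingers": 0.6}, {"angular": [0, 0, 0], "offset": [0, 0, -0.045], "fingers": 0.6}, {"angular": [0, 0, 0], "offset": [0, 0, -0.03], "fingers": 1}]}}

```text
clock: 11.95
tcp_pos: [627.1, 245.8, 163.8]
ee_rot: [-0.001, 1.0, 0.0, 0.002]
force: [-0.0, 0.5, 1.2]
width: 80.5
finger_force: 0.0
```

```bash
python3 - <<'E'
from h import *
f=grab('wrist'); s=r.state(); print(s['tcp_pos'],s['width'],s['force'])
meas('roll',f,(3,120,20),(20,255,255),62,None,300)
E
```

```text
[628.71603167 246.10345848 169.29047777] 84.86226763867643 [-0.60818774 -0.65287579  5.09076873]
roll 1946 [0, 0, 160, 24] rect [784.3 403. ] [147.   18.9] longdir 1.535 circ [785.1 402.9] 74.0
roll 1827 [229, 157, 53, 54] rect [626.1 246.3] [55.3 52.6] longdir 0.0 circ [626.1 245.9] 28.2
```

Call:
{"method": "drive_tool", "body": {"targets": [{"angular": [0, 0, 0], "offset": [-0.0097, 0.0455, 0], "fingers": 1}, {"angular": [0, 0, 0], "offset": [-0.0097, 0.0455, 0], "fingers": 1}, {"angular": [0, 0, 0], "offset": [-0.0097, 0.0455, 0], "fingers": 1}, {"angular": [0, 0, 0], "offset": [-0.0097, 0.0455, 0], "fingers": 1}, {"angular": [0, 0, 0], "offset": [-0.0097, 0.0455, 0], "fingers": 1}, {"angular": [0, 0, 0], "offset": [-0.0097, 0.0455, 0], "fingers": 1}, {"angular": [0, 0, 0], "offset": [-0.0097, 0.0455, 0], "fingers": 1}, {"angular": [0, 0, 0], "offset": [-0.0097, 0.0455, 0], "fingers": 1}]}}

```text
clock: 12.8
tcp_pos: [547.9, -120.0, 159.5]
ee_rot: [0.0, 1.0, 0.0, 0.0]
force: [1.1, -1.0, 0.1]
width: 85.3
finger_force: 0.0
```

Call:
{"method": "drive_tool", "body": {"targets": [{"angular": [0, 0, 0], "offset": [-0.0097, 0.0455, 0], "fingers": 1}, {"angular": [0, 0, 0], "offset": [-0.0097, 0.0455, 0], "fingers": 1}, {"angular": [0, 0, 0], "offset": [-0.0097, 0.0455, 0], "fingers": 1}, {"angular": [0, 0, 0], "offset": [0, 0, 0], "fingers": 1}, {"angular": [0, 0, 0], "offset": [0, 0, 0], "fingers": 1}, {"angular": [0, 0, 0], "offset": [0, 0, 0], "fingers": 1}]}}

```text
clock: 13.4
tcp_pos: [519.6, -254.3, 159.2]
ee_rot: [-0.0, 1.0, 0.0, 0.0]
force: [-0.0, 0.0, 0.4]
width: 85.3
finger_force: 0.0
```

```bash
python3 - <<'E'
from h import *
f=grab('wrist','w8'); s=r.state(); print(s['tcp_pos'],s['force'])
meas('roll',f,(3,120,20),(17,255,255),42,None,300)
print(proj(f,[[568,-249,42],[572,-345,42],[479,-357,42]]))
E
```

```text
[ 519.81725407 -253.93587279  159.24011254] [-0.26571832  0.5302516   0.41124188]
roll 13359 [169, 42, 242, 123] rect [ 590.5 -291.1] [104.  230.8] longdir -1.465 circ [ 610.5 -289.2] 119.3
roll 307 [330, 106, 41, 37] rect [ 580.6 -352.6] [41.7 26.6] longdir 1.0 circ [ 575.8 -349.6] 21.3
roll 1197 [323, 181, 53, 55] rect [ 487.4 -353.9] [57.4 60.4] longdir -0.369 circ [ 486.1 -356.8] 34.3
roll 657 [75, 238, 34, 31] rect [431.4 -62.6] [22.8 50.8] longdir -0.819 circ [431.8 -62.2] 25.4
[[250.21973684 132.79260924]
 [345.1005811  128.97928091]
 [348.42929113 214.85877925]]
```

View pics/w8.png

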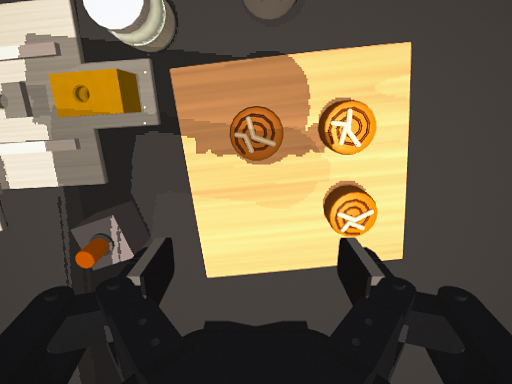

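The tops are at (256,133), (348,126) and (352,214), which gives world positions (568,-255), (575,-348) and (480,-360). I take the first one.

Call:
{"method": "drive_tool", "body": {"targets": [{"angular": [0, 0, 0], "offset": [0.024, 0.001, 0.042], "fingers": 1}, {"angular": [0, 0, 0], "offset": [0.024, 0, 0.042], "fingers": 1}, {"angular": [0, 0, 0], "offset": [0, 0, 0.045], "fingers": 1}, {"angular": [0, 0, 0], "offset": [0, 0, 0.035], "fingers": 1}, {"angular": [0, 0, 0], "offset": [0, 0, 0.01], "fingers": 1}, {"angular": [0, 0, 0], "offset": [0, 0, 0], "fingers": 1}]}}

```text
clock: 14.05
tcp_pos: [566.9, -254.9, -15.8]
ee_rot: [-0.0, 1.0, 0.001, -0.001]
force: [1.1, 0.4, 0.7]
width: 85.3
finger_force: 0.0
```

Call:
{"method": "drive_tool", "body": {"targets": [{"angular": [0, 0, 0], "offset": [0, 0, 0], "fingers": -1}, {"angular": [0, 0, 0], "offset": [0, 0, 0], "fingers": -1}, {"angular": [0, 0, 0], "offset": [0, 0, 0], "fingers": -1}, {"angular": [0, 0, 0], "offset": [0, 0, 0], "fingers": -1}, {"angular": [0, 0, 0], "offset": [0, 0, -0.032], "fingers": -1}, {"angular": [0, 0, 0], "offset": [0, 0, -0.045], "fingers": -1}, {"angular": [0, 0, 0], "offset": [0, 0, -0.045], "fingers": -1}, {"angular": [0, 0, 0], "offset": [0, 0, 0], "fingers": -1}]}}

```text
clock: 14.85
tcp_pos: [571.0, -257.6, 117.0]
ee_rot: [0.002, 1.0, 0.0, 0.007]
force: [-0.0, 0.1, -0.3]
width: 55.0
finger_force: 32.2
```

Call:
{"method": "drive_tool", "body": {"targets": [{"angular": [0, 0, 0], "offset": [0.0076, -0.0426, 0], "fingers": -1}, {"angular": [0, 0, 0], "offset": [0.0076, -0.0426, 0], "fingers": -1}, {"angular": [0, 0, 0], "offset": [0.0076, -0.0426, 0], "fingers": -1}, {"angular": [0, 0, 0], "offset": [0.0076, -0.0426, 0], "fingers": -1}, {"angular": [0, 0, 0], "offset": [0.0076, -0.0426, 0], "fingers": -1}, {"angular": [0, 0, 0], "offset": [0.0076, -0.0426, 0], "fingers": -1}, {"angular": [0, 0, 0], "offset": [0.0076, -0.0426, 0], "fingers": -1}, {"angular": [0, 0, 0], "offset": [0.0076, -0.0426, 0], "fingers": -1}]}}

```text
clock: 15.65
tcp_pos: [628.5, 86.7, 107.9]
ee_rot: [-0.0, 1.0, -0.0, 0.001]
force: [0.1, 0.1, -0.8]
width: 54.7
finger_force: 32.2
```

Call:
{"method": "drive_tool", "body": {"targets": [{"angular": [0, 0, 0], "offset": [0.0076, -0.0426, 0], "fingers": -1}, {"angular": [0, 0, 0], "offset": [0, 0, 0], "fingers": -1}, {"angular": [0, 0, 0], "offset": [0, 0, 0], "fingers": -1}, {"angular": [0, 0, 0], "offset": [0, 0, 0], "fingers": -1}]}}

```text
clock: 16.05
tcp_pos: [635.9, 126.9, 107.5]
ee_rot: [-0.0, 1.0, -0.0, 0.0]
force: [0.1, -0.1, -1.7]
width: 55.2
finger_force: 32.3
```

Call:
{"method": "drive_tool", "body": {"targets": [{"angular": [0, 0, 0], "offset": [0, 0, 0.04], "fingers": -1}, {"angular": [0, 0, 0], "offset": [0, 0, 0.04], "fingers": -1}, {"angular": [0, 0, 0], "offset": [0, 0, 0.014], "fingers": -1}, {"angular": [0, 0, 0], "offset": [0, 0, 0.005], "fingers": -1}, {"angular": [0, 0, 0], "offset": [0, 0, 0], "fingers": -1}]}}

```text
clock: 16.55
tcp_pos: [636.6, 127.0, 9.5]
ee_rot: [-0.0, 1.0, -0.0, 0.001]
force: [0.1, 0.9, -0.4]
width: 55.1
finger_force: 33.1
```

Call:
{"method": "drive_tool", "body": {"targets": [{"angular": [0, 0, 0], "offset": [0, 0, 0], "fingers": 0.6}, {"angular": [0, 0, 0], "offset": [0, 0, 0], "fingers": 0.6}, {"angular": [0, 0, 0], "offset": [0, 0, 0], "fingers": 0.6}, {"angular": [0, 0, 0], "offset": [0, 0, -0.03], "fingers": 0.6}, {"angular": [0, 0, 0], "offset": [0, 0, -0.045], "fingers": 0.6}, {"angular": [0, 0, 0], "offset": [0, 0, -0.045], "fingers": 0.6}, {"angular": [0, 0, 0], "offset": [0, 0, -0.03], "fingers": 1}]}}

```text
clock: 17.25
tcp_pos: [636.9, 127.6, 163.2]
ee_rot: [-0.001, 1.0, 0.0, 0.003]
force: [0.1, 0.9, 0.8]
width: 81.3
finger_force: 0.0
```

Call:
{"method": "drive_tool", "body": {"targets": [{"angular": [0, 0, 0], "offset": [-0.0055, 0.0432, 0], "fingers": 1}, {"angular": [0, 0, 0], "offset": [-0.0055, 0.0432, 0], "fingers": 1}, {"angular": [0, 0, 0], "offset": [-0.0055, 0.0432, 0], "fingers": 1}, {"angular": [0, 0, 0], "offset": [-0.0055, 0.0432, 0], "fingers": 1}, {"angular": [0, 0, 0], "offset": [-0.0055, 0.0432, 0], "fingers": 1}, {"angular": [0, 0, 0], "offset": [-0.0055, 0.0432, 0], "fingers": 1}, {"angular": [0, 0, 0], "offset": [-0.0055, 0.0432, 0], "fingers": 1}, {"angular": [0, 0, 0], "offset": [-0.0055, 0.0432, 0], "fingers": 1}]}}

```text
clock: 18.05
tcp_pos: [591.6, -219.8, 159.1]
ee_rot: [0.0, 1.0, 0.0, 0.001]
force: [1.2, -0.8, 0.5]
width: 85.4
finger_force: 0.0
```

Call:
{"method": "drive_tool", "body": {"targets": [{"angular": [0, 0, 0], "offset": [-0.0055, 0.0432, 0], "fingers": 1}, {"angular": [0, 0, 0], "offset": [-0.0055, 0.0432, 0], "fingers": 1}, {"angular": [0, 0, 0], "offset": [-0.0055, 0.0432, 0], "fingers": 1}, {"angular": [0, 0, 0], "offset": [0, 0, 0], "fingers": 1}, {"angular": [0, 0, 0], "offset": [0, 0, 0], "fingers": 1}, {"angular": [0, 0, 0], "offset": [0, 0, 0], "fingers": 1}]}}

```text
clock: 18.65
tcp_pos: [575.6, -347.1, 158.6]
ee_rot: [0.0, 1.0, 0.0, 0.0]
force: [0.2, -0.1, -0.4]
width: 85.2
finger_force: 0.0
```

```bash
python3 - <<'E'
from h import *
f=grab('wrist','w9'); s=r.state(); print(s['tcp_pos'],s['force'])
for hi in (13,15,17): meas('roll',f,(3,150,20),(hi,255,255),42,None,300)
print(proj(f,[[575,-348,42],[480,-360,42]]))
E
```

```text
[ 575.77728729 -346.74141911  158.6565937 ] [-0.22602053 -0.24227939 -0.31379012]
roll 626 [2, 281, 38, 31] rect [425.2 -51.9] [22.8 64. ] longdir -0.899 circ [425.7 -51.5] 32.0
roll 4082 [199, 97, 124, 100] rect [ 604.9 -356.1] [ 98.3 121.4] longdir -1.464 circ [ 619.8 -351.8] 65.7
roll 596 [140, 110, 73, 44] rect [ 635.7 -272.9] [74.5 37.4] longdir 0.975 circ [ 625.6 -265.8] 37.6
roll 877 [94, 119, 32, 75] rect [ 603.8 -189.2] [30.7 81.2] longdir -0.326 circ [ 599.4 -202.2] 40.6
roll 641 [246, 225, 47, 36] rect [ 501.4 -362.8] [53.2 43.9] longdir 1.57 circ [ 494.4 -362.8] 30.5
roll 662 [2, 281, 38, 31] rect [425.2 -51.9] [22.8 64. ] longdir -0.899 circ [425.7 -51.5] 32.0
roll 4405 [199, 97, 124, 108] rect [ 601.3 -356.5] [105.6 121.4] longdir -1.464 circ [ 614.8 -350.7] 66.9
roll 596 [140, 110, 73, 44] rect [ 635.7 -272.9] [74.5 37.4] longdir 0.975 circ [ 625.6 -265.8] 37.6
roll 877 [94, 119, 32, 75] rect [ 603.8 -189.2] [30.7 81.2] longdir -0.326 circ [ 599.4 -202.2] 40.6
roll 690 [246, 225, 47, 42] rect [ 498.7 -361.3] [50.5 53.5] longdir -1.493 circ [ 492.9 -361.9] 31.7
roll 662 [2, 281, 38, 31] rect [425.2 -51.9] [22.8 64. ] longdir -0.899 circ [425.7 -51.5] 32.0
[[256.30825338 179.91983686]
 [266.62903645 259.58554859]]
```

Call:
{"method": "drive_tool", "body": {"targets": [{"angular": [0, 0, 0], "offset": [0, 0, 0.041], "fingers": 1}, {"angular": [0, 0, 0], "offset": [0, 0, 0.045], "fingers": 1}, {"angular": [0, 0, 0], "offset": [0, 0, 0.045], "fingers": 1}, {"angular": [0, 0, 0], "offset": [0, 0, 0.03], "fingers": 1}, {"angular": [0, 0, 0], "offset": [0, 0, 0.01], "fingers": 1}, {"angular": [0, 0, 0], "offset": [0, 0, 0], "fingers": 1}]}}

```text
clock: 19.3
tcp_pos: [575.1, -346.7, -13.6]
ee_rot: [-0.0, 1.0, 0.001, -0.001]
force: [0.3, 0.0, 0.2]
width: 85.6
finger_force: 0.0
```

Call:
{"method": "drive_tool", "body": {"targets": [{"angular": [0, 0, 0], "offset": [0, 0, 0], "fingers": -1}, {"angular": [0, 0, 0], "offset": [0, 0, 0], "fingers": -1}, {"angular": [0, 0, 0], "offset": [0, 0, 0], "fingers": -1}, {"angular": [0, 0, 0], "offset": [0, 0, 0], "fingers": -1}, {"angular": [0, 0, 0], "offset": [0, 0, -0.032], "fingers": -1}, {"angular": [0, 0, 0], "offset": [0, 0, -0.045], "fingers": -1}, {"angular": [0, 0, 0], "offset": [0, 0, -0.045], "fingers": -1}, {"angular": [0, 0, 0], "offset": [0, 0, 0], "fingers": -1}]}}

```text
clock: 20.1
tcp_pos: [578.6, -349.9, 119.4]
ee_rot: [0.003, 1.0, 0.0, 0.006]
force: [0.6, -0.1, 0.8]
width: 55.2
finger_force: 32.1
```

Call:
{"method": "drive_tool", "body": {"targets": [{"angular": [0, 0, 0], "offset": [-0.0017, -0.0452, 0], "fingers": -1}, {"angular": [0, 0, 0], "offset": [-0.0017, -0.0452, 0], "fingers": -1}, {"angular": [0, 0, 0], "offset": [-0.0017, -0.0452, 0], "fingers": -1}, {"angular": [0, 0, 0], "offset": [-0.0017, -0.0452, 0], "fingers": -1}, {"angular": [0, 0, 0], "offset": [-0.0017, -0.0452, 0], "fingers": -1}, {"angular": [0, 0, 0], "offset": [-0.0017, -0.0452, 0], "fingers": -1}, {"angular": [0, 0, 0], "offset": [-0.0017, -0.0452, 0], "fingers": -1}, {"angular": [0, 0, 0], "offset": [-0.0017, -0.0452, 0], "fingers": -1}]}}

```text
clock: 20.9
tcp_pos: [561.5, 15.8, 109.9]
ee_rot: [-0.0, 1.0, -0.0, 0.001]
force: [0.4, 0.4, -1.3]
width: 55.5
finger_force: 32.2
```

Call:
{"method": "drive_tool", "body": {"targets": [{"angular": [0, 0, 0], "offset": [-0.0017, -0.0452, 0], "fingers": -1}, {"angular": [0, 0, 0], "offset": [-0.0017, -0.0452, 0], "fingers": -1}, {"angular": [0, 0, 0], "offset": [-0.0017, -0.0452, 0], "fingers": -1}, {"angular": [0, 0, 0], "offset": [-0.0017, -0.0452, 0], "fingers": -1}, {"angular": [0, 0, 0], "offset": [-0.0017, -0.0452, 0], "fingers": -1}, {"angular": [0, 0, 0], "offset": [0, 0, 0], "fingers": -1}, {"angular": [0, 0, 0], "offset": [0, 0, 0], "fingers": -1}, {"angular": [0, 0, 0], "offset": [0, 0, 0], "fingers": -1}]}}

```text
clock: 21.7
tcp_pos: [553.4, 239.4, 109.4]
ee_rot: [-0.0, 1.0, -0.0, 0.0]
force: [-0.3, 0.4, -0.3]
width: 55.0
finger_force: 32.2
```

```bash
python3 - <<'E'
from h import *
f=grab('wrist'); s=r.state(); print(s['tcp_pos'],s['width'])
meas('roll',f,(3,120,20),(20,255,255),62,None,300)
E
```

```text
[553.49374342 239.02048432 109.50506457] 55.25244215158274
roll 913 [356, 61, 47, 73] rect [631.4 146.7] [52.9 34.6] longdir 0.147 circ [632.5 137.3] 27.3
roll 486 [375, 68, 55, 39] rect [642.9 128.1] [41.5 23.8] longdir 1.417 circ [635.3 129.3] 20.9
roll 3401 [212, 75, 71, 73] rect [623.  245.7] [52.8 52.5] longdir 1.568 circ [622.9 245.8] 26.8
roll 7887 [201, 201, 110, 115] rect [494.8 237.5] [ 98.1 111.5] longdir -0.394 circ [495.7 239.8] 57.0
```

Call:
{"method": "drive_tool", "body": {"targets": [{"angular": [0, 0, 0], "offset": [0, 0, 0.04], "fingers": -1}, {"angular": [0, 0, 0], "offset": [0, 0, 0.04], "fingers": -1}, {"angular": [0, 0, 0], "offset": [0, 0, 0.014], "fingers": -1}, {"angular": [0, 0, 0], "offset": [0, 0, 0.005], "fingers": -1}, {"angular": [0, 0, 0], "offset": [0, 0, 0], "fingers": -1}]}}

```text
clock: 22.25
tcp_pos: [554.1, 239.6, 11.4]
ee_rot: [-0.0, 1.0, -0.0, 0.001]
force: [0.0, -0.3, 0.1]
width: 54.9
finger_force: 32.7
```

Call:
{"method": "drive_tool", "body": {"targets": [{"angular": [0, 0, 0], "offset": [0, 0, 0], "fingers": 0.6}, {"angular": [0, 0, 0], "offset": [0, 0, 0], "fingers": 0.6}, {"angular": [0, 0, 0], "offset": [0, 0, 0], "fingers": 0.6}, {"angular": [0, 0, 0], "offset": [0, 0, -0.03], "fingers": 0.6}, {"angular": [0, 0, 0], "offset": [0, 0, -0.045], "fingers": 0.6}, {"angular": [0, 0, 0], "offset": [0, 0, -0.045], "fingers": 0.6}, {"angular": [0, 0, 0], "offset": [0, 0, -0.03], "fingers": 1}]}}

```text
clock: 22.95
tcp_pos: [554.2, 240.2, 164.8]
ee_rot: [-0.001, 1.0, 0.0, 0.002]
force: [1.7, 0.7, 0.7]
width: 80.8
finger_force: 0.0
```

Call:
{"method": "drive_tool", "body": {"targets": [{"angular": [0, 0, 0], "offset": [-0.0056, 0.0462, 0], "fingers": 1}, {"angular": [0, 0, 0], "offset": [-0.0056, 0.0462, 0], "fingers": 1}, {"angular": [0, 0, 0], "offset": [-0.0056, 0.0462, 0], "fingers": 1}, {"angular": [0, 0, 0], "offset": [-0.0056, 0.0462, 0], "fingers": 1}, {"angular": [0, 0, 0], "offset": [-0.0056, 0.0462, 0], "fingers": 1}, {"angular": [0, 0, 0], "offset": [-0.0056, 0.0462, 0], "fingers": 1}, {"angular": [0, 0, 0], "offset": [-0.0056, 0.0462, 0], "fingers": 1}, {"angular": [0, 0, 0], "offset": [-0.0056, 0.0462, 0], "fingers": 1}]}}

```text
clock: 23.75
tcp_pos: [508.1, -131.3, 161.0]
ee_rot: [-0.0, 1.0, 0.0, 0.001]
force: [1.0, -0.2, 0.2]
width: 85.4
finger_force: 0.0
```

Call:
{"method": "drive_tool", "body": {"targets": [{"angular": [0, 0, 0], "offset": [-0.0056, 0.0462, 0], "fingers": 1}, {"angular": [0, 0, 0], "offset": [-0.0056, 0.0462, 0], "fingers": 1}, {"angular": [0, 0, 0], "offset": [-0.0056, 0.0462, 0], "fingers": 1}, {"angular": [0, 0, 0], "offset": [-0.0056, 0.0462, 0], "fingers": 1}, {"angular": [0, 0, 0], "offset": [-0.0056, 0.0462, 0], "fingers": 1}, {"angular": [0, 0, 0], "offset": [0, 0, 0], "fingers": 1}, {"angular": [0, 0, 0], "offset": [0, 0, 0], "fingers": 1}, {"angular": [0, 0, 0], "offset": [0, 0, 0], "fingers": 1}]}}

```text
clock: 24.55
tcp_pos: [480.7, -360.1, 160.5]
ee_rot: [0.0, 1.0, 0.0, 0.0]
force: [-0.2, -0.6, -0.3]
width: 85.2
finger_force: 0.0
```

```bash
python3 - <<'E'
from h import *
f=grab('wrist','w10'); s=r.state(); print(s['tcp_pos'],s['force'])
meas('roll',f,(3,160,20),(15,255,255),42,None,300)
print(proj(f,[[480,-361,42]]))
E
```

```text
[ 480.88534728 -359.78635313  160.6516393 ] [0.09992306 0.39824545 0.00538135]
roll 961 [233, 151, 51, 46] rect [ 487.1 -361.8] [45.7 53.5] longdir -1.393 circ [ 482.7 -363.1] 27.8
[[256.26153797 179.52357206]]
```

Call:
{"method": "drive_tool", "body": {"targets": [{"angular": [0, 0, 0], "offset": [0, 0.001, 0.043], "fingers": 1}, {"angular": [0, 0, 0], "offset": [0, 0, 0.045], "fingers": 1}, {"angular": [0, 0, 0], "offset": [0, 0, 0.045], "fingers": 1}, {"angular": [0, 0, 0], "offset": [0, 0, 0.03], "fingers": 1}, {"angular": [0, 0, 0], "offset": [0, 0, 0.01], "fingers": 1}, {"angular": [0, 0, 0], "offset": [0, 0, 0], "fingers": 1}]}}

```text
clock: 25.2
tcp_pos: [480.3, -360.7, -13.3]
ee_rot: [-0.0, 1.0, 0.001, -0.001]
force: [-0.5, 0.3, 0.1]
width: 85.3
finger_force: 0.0
```

Call:
{"method": "drive_tool", "body": {"targets": [{"angular": [0, 0, 0], "offset": [0, 0, 0], "fingers": -1}, {"angular": [0, 0, 0], "offset": [0, 0, 0], "fingers": -1}, {"angular": [0, 0, 0], "offset": [0, 0, 0], "fingers": -1}, {"angular": [0, 0, 0], "offset": [0, 0, 0], "fingers": -1}, {"angular": [0, 0, 0], "offset": [0, 0, -0.032], "fingers": -1}, {"angular": [0, 0, 0], "offset": [0, 0, -0.045], "fingers": -1}, {"angular": [0, 0, 0], "offset": [0, 0, -0.045], "fingers": -1}, {"angular": [0, 0, 0], "offset": [0, 0, 0], "fingers": -1}]}}

```text
clock: 26.0
tcp_pos: [483.6, -364.1, 118.5]
ee_rot: [0.004, 1.0, 0.0, 0.006]
force: [0.6, 0.2, 0.4]
width: 55.0
finger_force: 32.3
```

Call:
{"method": "drive_tool", "body": {"targets": [{"angular": [0, 0, 0], "offset": [0.0072, -0.044, 0], "fingers": -1}, {"angular": [0, 0, 0], "offset": [0.0072, -0.044, 0], "fingers": -1}, {"angular": [0, 0, 0], "offset": [0.0072, -0.044, 0], "fingers": -1}, {"angular": [0, 0, 0], "offset": [0.0072, -0.044, 0], "fingers": -1}, {"angular": [0, 0, 0], "offset": [0.0072, -0.044, 0], "fingers": -1}, {"angular": [0, 0, 0], "offset": [0.0072, -0.044, 0], "fingers": -1}, {"angular": [0, 0, 0], "offset": [0.0072, -0.044, 0], "fingers": -1}, {"angular": [0, 0, 0], "offset": [0.0072, -0.044, 0], "fingers": -1}]}}

```text
clock: 26.8
tcp_pos: [538.2, -7.8, 109.8]
ee_rot: [-0.0, 1.0, -0.0, 0.001]
force: [0.6, 0.0, -0.1]
width: 54.9
finger_force: 32.3
```

Call:
{"method": "drive_tool", "body": {"targets": [{"angular": [0, 0, 0], "offset": [0.0072, -0.044, 0], "fingers": -1}, {"angular": [0, 0, 0], "offset": [0.0072, -0.044, 0], "fingers": -1}, {"angular": [0, 0, 0], "offset": [0.0072, -0.044, 0], "fingers": -1}, {"angular": [0, 0, 0], "offset": [0, 0, 0], "fingers": -1}, {"angular": [0, 0, 0], "offset": [0, 0, 0], "fingers": -1}, {"angular": [0, 0, 0], "offset": [0, 0, 0], "fingers": -1}]}}

```text
clock: 27.4
tcp_pos: [559.7, 121.7, 109.4]
ee_rot: [0.0, 1.0, -0.0, 0.0]
force: [0.2, -0.1, -1.1]
width: 55.2
finger_force: 32.3
```

```bash
python3 - <<'E'
from h import *
f=grab('wrist'); s=r.state(); print(s['tcp_pos'],s['width'])
meas('roll',f,(3,120,20),(20,255,255),62,None,300)
E
```

```text
[559.69630797 121.43785147 109.47904877] 54.86603073974299
roll 3953 [71, 56, 82, 75] rect [643.  229.4] [61.7 53. ] longdir 1.439 circ [643.6 229.3] 31.1
roll 3433 [213, 67, 71, 74] rect [634.7 127.2] [52.6 52.5] longdir 1.569 circ [634.4 127.3] 26.7
roll 886 [452, 115, 60, 53] rect [607.8 -56.6] [40.3 44.1] longdir -1.524 circ [610.6 -56.7] 27.6
roll 3193 [85, 172, 74, 67] rect [555.1 233.5] [53.  65.1] longdir -0.877 circ [555.4 233.9] 32.8
roll 8285 [201, 200, 110, 115] rect [503.1 121.8] [ 97.1 113.2] longdir -0.001 circ [502.7 122.3] 57.0
roll 551 [25, 277, 45, 60] rect [449.9 322.5] [16.9 92.2] longdir -0.58 circ [450.3 323.2] 46.6
roll 697 [454, 297, 43, 40] rect [439.7 -92.7] [61.9 18.7] longdir 0.876 circ [439.  -92.1] 30.9
```

Call:
{"method": "drive_tool", "body": {"targets": [{"angular": [0, 0, 0], "offset": [0, 0, 0.04], "fingers": -1}, {"angular": [0, 0, 0], "offset": [0, 0, 0.04], "fingers": -1}, {"angular": [0, 0, 0], "offset": [0, 0, 0.014], "fingers": -1}, {"angular": [0, 0, 0], "offset": [0, 0, 0.005], "fingers": -1}, {"angular": [0, 0, 0], "offset": [0, 0, 0], "fingers": -1}]}}

```text
clock: 27.95
tcp_pos: [560.4, 121.9, 11.4]
ee_rot: [0.0, 1.0, -0.0, 0.001]
force: [0.4, -0.0, -0.1]
width: 54.9
finger_force: 32.8
```

Call:
{"method": "drive_tool", "body": {"targets": [{"angular": [0, 0, 0], "offset": [0, 0, 0], "fingers": 0.6}, {"angular": [0, 0, 0], "offset": [0, 0, 0], "fingers": 0.6}, {"angular": [0, 0, 0], "offset": [0, 0, 0], "fingers": 0.6}, {"angular": [0, 0, 0], "offset": [0, 0, -0.03], "fingers": 0.6}, {"angular": [0, 0, 0], "offset": [0, 0, -0.045], "fingers": 0.6}, {"angular": [0, 0, 0], "offset": [0, 0, -0.045], "fingers": 0.6}, {"angular": [0, 0, 0], "offset": [0, 0, -0.03], "fingers": 0.2}]}}

```text
clock: 28.65
tcp_pos: [560.7, 122.4, 164.9]
ee_rot: [-0.001, 1.0, 0.0, 0.002]
force: [0.5, 0.2, -0.4]
width: 55.5
finger_force: 0.0
```

Call:
{"method": "drive_tool", "body": {"targets": [{"angular": [0, 0, 0], "offset": [-0.0455, 0.0085, 0], "fingers": 0.2}, {"angular": [0, 0, 0], "offset": [-0.0455, 0.0085, 0], "fingers": 0.2}, {"angular": [0, 0, 0], "offset": [0, 0, 0], "fingers": 0.2}, {"angular": [0, 0, 0], "offset": [0, 0, 0], "fingers": 0.2}, {"angular": [0, 0, 0], "offset": [0, 0, 0], "fingers": 0.2}]}}

```text
clock: 29.15
tcp_pos: [469.2, 105.6, 160.7]
ee_rot: [-0.0, 1.0, 0.0, 0.0]
force: [0.9, 0.6, -0.5]
width: 51.4
finger_force: 0.0
```

```bash
python3 - <<'E'
from h import *
f=grab('wrist','w11'); s=r.state(); print(s['tcp_pos'],s['width'],s['force'])
meas('knob',f,(0,150,100),(6,255,255),117,None); meas('roll',f,(7,120,20),(20,255,255),62,(0,0,512,230),300)
meas('blue',f,(95,120,20),(125,255,255),80,None,3000)
E
```

```text
[469.2856213  105.58838622 160.26327246] 51.700372789677374 [-0.09309097  0.12363429  0.07157362]
knob 1153 [230, 181, 54, 33] rect [472.9 105.3] [20.3 43. ] longdir -1.339 circ [472.2 105.3] 22.2
roll 1362 [79, 0, 68, 30] rect [621.1 228.6] [58.7 22.9] longdir 1.543 circ [631.3 228.3] 29.4
roll 1327 [199, 0, 63, 38] rect [616.4 127.2] [52.8 29. ] longdir 1.565 circ [626.5 127.2] 26.7
roll 556 [419, 15, 31, 51] rect [597.2 -49.3] [41.4 26.6] longdir 0.402 circ [599.2 -53.9] 22.3
roll 2328 [209, 60, 58, 62] rect [556.6 122. ] [52.3 53. ] longdir -0.003 circ [556.6 122. ] 26.8
roll 979 [478, 60, 34, 170] rect [ 503.6 -136.4] [168.7  24.8] longdir 0.106 circ [ 502.7 -127.9] 84.4
roll 2515 [85, 70, 66, 60] rect [549.6 233.9] [62.  52.6] longdir 1.553 circ [550.  233.9] 31.1
roll 498 [34, 186, 35, 44] rect [441.  319.3] [18.9 63.4] longdir -0.576 circ [442.6 321.7] 32.2
roll 467 [425, 194, 38, 28] rect [443.5 -89.8] [45.6 21.5] longdir 1.139 circ [444.1 -90. ] 22.8
blue 36336 [1, 0, 319, 162] rect [569.8 181.7] [134.5 258.6] longdir -1.518 circ [570.1 182.1] 144.7
```

Call:
{"method": "drive_tool", "body": {"targets": [{"angular": [0, 0, 0.149], "offset": [0, 0, 0], "fingers": 0.2}, {"angular": [0, 0, 0.149], "offset": [0, 0, 0], "fingers": 0.2}, {"angular": [0, 0, 0.149], "offset": [0, 0, 0], "fingers": 0.2}, {"angular": [0, 0, 0.149], "offset": [0, 0, 0], "fingers": 0.2}, {"angular": [0, 0, 0.149], "offset": [0, 0, 0], "fingers": 0.2}, {"angular": [0, 0, 0.149], "offset": [0, 0, 0], "fingers": 0.2}, {"angular": [0, 0, 0.149], "offset": [0, 0, 0], "fingers": 0.2}, {"angular": [0, 0, 0.149], "offset": [0, 0, 0], "fingers": 0.2}]}}

```text
clock: 30.0
tcp_pos: [469.3, 105.5, 159.5]
ee_rot: [0.001, 0.826, -0.564, -0.0]
force: [-1.0, 0.1, -0.2]
width: 51.0
finger_force: 0.0
```

Call:
{"method": "drive_tool", "body": {"targets": [{"angular": [0, 0, 0.148], "offset": [0, 0, 0], "fingers": 0.2}, {"angular": [0, 0, 0], "offset": [0, 0, 0.02], "fingers": 0.2}, {"angular": [0, 0, 0], "offset": [0, 0, 0.03], "fingers": 0.2}, {"angular": [0, 0, 0], "offset": [0, 0, 0.03], "fingers": 0.2}, {"angular": [0, 0, 0], "offset": [0, 0, 0.02], "fingers": 0.2}, {"angular": [0, 0, 0], "offset": [0, 0, 0], "fingers": 0.2}, {"angular": [0, 0, 0], "offset": [0, 0, 0], "fingers": 0.2}]}}

```text
clock: 30.7
tcp_pos: [469.3, 105.2, 60.5]
ee_rot: [0.001, 0.784, -0.621, 0.0]
force: [-0.7, -0.4, 0.3]
width: 51.3
finger_force: 0.0
```

Call:
{"method": "drive_tool", "body": {"targets": [{"angular": [0, 0, 0], "offset": [0, 0, 0], "fingers": -1}, {"angular": [0, 0, 0], "offset": [0, 0, 0], "fingers": -1}, {"angular": [0, 0, 0], "offset": [0, 0, 0], "fingers": -1}, {"angular": [0, 0, 0], "offset": [0, 0, 0], "fingers": -1}, {"angular": [0, 0, 0], "offset": [0, 0, 0], "fingers": -1}], "newtons": 50}}

```text
clock: 31.2
tcp_pos: [468.1, 105.3, 61.6]
ee_rot: [0.0, 0.784, -0.621, -0.0]
force: [-8.2, 0.3, 7.2]
width: 13.1
finger_force: 49.5
```

Call:
{"method": "drive_tool", "body": {"targets": [{"angular": [0, 0, -0.1], "offset": [0, 0, 0], "fingers": -1}, {"angular": [0, 0, -0.1], "offset": [0, 0, 0], "fingers": -1}, {"angular": [0, 0, -0.1], "offset": [0, 0, 0], "fingers": -1}, {"angular": [0, 0, -0.1], "offset": [0, 0, 0], "fingers": -1}, {"angular": [0, 0, -0.1], "offset": [0, 0, 0], "fingers": -1}, {"angular": [0, 0, -0.1], "offset": [0, 0, 0], "fingers": -1}, {"angular": [0, 0, -0.1], "offset": [0, 0, 0], "fingers": -1}, {"angular": [0, 0, -0.1], "offset": [0, 0, 0], "fingers": -1}]}}

```text
clock: 32.0
tcp_pos: [467.8, 105.0, 61.5]
ee_rot: [0.001, 0.964, -0.265, -0.001]
force: [-9.4, -1.5, 8.3]
width: 13.6
finger_force: 49.5
```

Call:
{"method": "drive_tool", "body": {"targets": [{"angular": [0, 0, -0.1], "offset": [0, 0, 0], "fingers": -1}, {"angular": [0, 0, -0.1], "offset": [0, 0, 0], "fingers": -1}, {"angular": [0, 0, -0.1], "offset": [0, 0, 0], "fingers": -1}, {"angular": [0, 0, -0.1], "offset": [0, 0, 0], "fingers": -1}, {"angular": [0, 0, -0.1], "offset": [0, 0, 0], "fingers": -1}, {"angular": [0, 0, -0.08], "offset": [0, 0, 0], "fingers": -1}, {"angular": [0, 0, 0], "offset": [0, 0, 0], "fingers": -1}, {"angular": [0, 0, 0], "offset": [0, 0, 0], "fingers": -1}]}}

```text
clock: 32.8
tcp_pos: [467.7, 104.5, 61.5]
ee_rot: [0.001, 1.0, 0.02, -0.001]
force: [-9.8, -2.9, 7.9]
width: 12.8
finger_force: 49.6
```

```bash
python3 - <<'E'
from h import *
s=r.state(); print(s)
E
```

```text
{'clock': 32.8, 'joint_pos': array([ 6.42476983e-01, -2.62154773e-01, -4.51403459e-01,  9.35293402e-05,
       -1.38390372e+00,  9.68426095e-01]), 'joint_velocities': array([-8.43205891e-04,  8.69875365e-04,  1.61079496e-04, -7.84679079e-05,
        1.99735671e-03, -4.69688420e-03]), 'effort': array([ 2.31724572e-01, -1.80233806e+01,  3.40048277e+01,  6.88167080e+00,
        2.91033469e+00, -5.43963120e-03]), 'tcp_pos': array([467.65705701, 104.51538031,  61.52607735]), 'ee_rot': array([ 7.24129995e-04,  9.99798068e-01,  2.00607589e-02, -9.30337454e-04]), 'force': array([-9.80976512, -2.92012637,  7.85572339]), 'wrist_torque': array([-0.80268362,  2.98868952,  0.03898796]), 'finger_force': 49.64671075344086, 'width': 12.820257198366907}
```

The knob is turned fully, with the bar at yaw 0.04 against a rig yaw of about 0.05. I release it and go round to the crate's far end.

Call:
{"method": "drive_tool", "body": {"targets": [{"angular": [0, 0, 0], "offset": [0, 0, 0], "fingers": 0.2}, {"angular": [0, 0, 0], "offset": [0, 0, 0], "fingers": 0.2}, {"angular": [0, 0, 0], "offset": [0, 0, 0], "fingers": 0.2}, {"angular": [0, 0, 0], "offset": [0, 0, -0.03], "fingers": 0.2}, {"angular": [0, 0, 0], "offset": [0, 0, -0.04], "fingers": 0.2}, {"angular": [0, 0, 0], "offset": [0, 0, 0], "fingers": -1}]}}

```text
clock: 33.4
tcp_pos: [471.5, 106.1, 136.5]
ee_rot: [-0.001, 1.0, 0.02, 0.005]
force: [0.4, 0.4, 0.7]
width: 37.7
finger_force: 0.0
```

```bash
python3 - <<'E'
from h import *
f=grab('wrist','w12'); print(r.state()['tcp_pos'])
meas('knob',f,(0,150,100),(6,255,255),117,None)
E
```

```text
[470.32628669 106.08286969 133.46799627]
knob 1074 [248, 178, 19, 65] rect [472.6 105.2] [49.3 13.4] longdir 0.05 circ [472.6 104.4] 24.9
```

Call:
{"method": "drive_tool", "body": {"targets": [{"angular": [0, 0, 0], "offset": [0.0217, -0.041, 0], "fingers": -1}, {"angular": [0, 0, 0], "offset": [0.0217, -0.041, 0], "fingers": -1}, {"angular": [0, 0, 0], "offset": [0.0217, -0.041, 0], "fingers": -1}, {"angular": [0, 0, 0], "offset": [0.0217, -0.041, 0], "fingers": -1}, {"angular": [0, 0, 0], "offset": [0.0217, -0.041, 0], "fingers": -1}, {"angular": [0, 0, 0], "offset": [0.0217, -0.041, 0], "fingers": -1}, {"angular": [0, 0, 0], "offset": [0, 0, 0], "fingers": -1}, {"angular": [0, 0, 0], "offset": [0, 0, 0], "fingers": -1}]}}

```text
clock: 34.25
tcp_pos: [588.4, 356.8, 127.0]
ee_rot: [0.002, 1.0, 0.02, -0.002]
force: [-1.1, -1.2, -0.3]
width: 0.1
finger_force: 0.0
```

```bash
python3 - <<'E'
from h import *
f=grab('wrist','w13'); print(r.state()['tcp_pos'],r.state()['width'])
meas('blue',f,(95,120,20),(125,255,255),80,None,3000)
E
```

```text
[588.65950743 356.0996688  128.80614448] -0.2198544830566823
blue 29372 [294, 91, 218, 205] rect [590.4 218.9] [179.  208.8] longdir -1.517 circ [589.4 218.4] 136.1
```

Call:
{"method": "drive_tool", "body": {"targets": [{"angular": [0, 0, 0], "offset": [0, 0, 0.04], "fingers": -1}, {"angular": [0, 0, 0], "offset": [0, 0, 0.04], "fingers": -1}, {"angular": [0, 0, 0], "offset": [0, 0, 0.014], "fingers": -1}, {"angular": [0, 0, 0], "offset": [0, 0, 0], "fingers": -1}, {"angular": [0, 0, 0], "offset": [0, 0.01, 0], "fingers": -1}, {"angular": [0, 0, 0], "offset": [0, 0.008, 0], "fingers": -1}]}}

```text
clock: 34.9
tcp_pos: [591.0, 338.2, 39.6]
ee_rot: [-0.001, 1.0, 0.02, 0.002]
force: [0.4, 0.2, -0.0]
width: 0.4
finger_force: 0.0
```

Call:
{"method": "drive_tool", "body": {"targets": [{"angular": [0, 0, 0], "offset": [0, 0.005, 0], "fingers": -1}, {"angular": [0, 0, 0], "offset": [0, 0.005, 0], "fingers": -1}, {"angular": [0, 0, 0], "offset": [0, 0.005, 0], "fingers": -1}, {"angular": [0, 0, 0], "offset": [0, 0.005, 0], "fingers": -1}, {"angular": [0, 0, 0], "offset": [0, 0.005, 0], "fingers": -1}]}}

```text
clock: 35.4
tcp_pos: [590.9, 313.6, 36.7]
ee_rot: [-0.0, 1.0, 0.02, 0.001]
force: [0.4, 2.1, 1.7]
width: -0.1
finger_force: 1.4
```

Call:
{"method": "drive_tool", "body": {"targets": [{"angular": [0, 0, 0], "offset": [0, 0.01, 0], "fingers": -1}, {"angular": [0, 0, 0], "offset": [0, 0.01, 0], "fingers": -1}, {"angular": [0, 0, 0], "offset": [0, 0.01, 0], "fingers": -1}, {"angular": [0, 0, 0], "offset": [0, 0.01, 0], "fingers": -1}, {"angular": [0, 0, 0], "offset": [0, 0.01, 0], "fingers": -1}]}}

```text
clock: 35.9
tcp_pos: [592.8, 262.4, 36.1]
ee_rot: [0.0, 1.0, 0.02, 0.0]
force: [1.8, 3.4, -0.1]
width: -0.2
finger_force: 1.5
```

Call:
{"method": "drive_tool", "body": {"targets": [{"angular": [0, 0, 0], "offset": [0, 0.007, 0], "fingers": -1}, {"angular": [0, 0, 0], "offset": [0, 0.007, 0], "fingers": -1}, {"angular": [0, 0, 0], "offset": [0, 0.006, 0], "fingers": -1}, {"angular": [0, 0, 0], "offset": [0, 0, 0], "fingers": -1}]}}

```text
clock: 36.3
tcp_pos: [593.0, 242.0, 35.8]
ee_rot: [0.001, 1.0, 0.02, -0.001]
force: [-0.4, -0.5, -0.4]
width: -0.2
finger_force: 0.0
```

Call:
{"method": "drive_tool", "body": {"targets": [{"angular": [0, 0, 0], "offset": [0, 0.003, 0], "fingers": -1}, {"angular": [0, 0, 0], "offset": [0, 0.003, 0], "fingers": -1}, {"angular": [0, 0, 0], "offset": [0, 0.003, 0], "fingers": -1}]}}

```text
clock: 36.6
tcp_pos: [593.3, 234.7, 35.7]
ee_rot: [-0.0, 1.0, 0.02, -0.0]
force: [-1.7, 9.0, -1.5]
width: 0.2
finger_force: 5.6
```

Call:
{"method": "drive_tool", "body": {"targets": [{"angular": [0, 0, 0], "offset": [0, 0.003, 0], "fingers": -1}, {"angular": [0, 0, 0], "offset": [0, 0.003, 0], "fingers": -1}]}}

```text
clock: 36.8
tcp_pos: [593.5, 234.6, 35.8]
ee_rot: [-0.005, 1.0, 0.021, 0.001]
force: [-5.0, 28.1, -1.8]
width: -0.2
finger_force: 13.8
```

Call:
{"method": "drive_tool", "body": {"targets": [{"angular": [0, 0, 0], "offset": [0, 0.002, 0], "fingers": -1}, {"angular": [0, 0, 0], "offset": [0, 0, 0], "fingers": -1}]}}

```text
clock: 37.0
tcp_pos: [593.5, 234.7, 35.9]
ee_rot: [-0.006, 1.0, 0.022, 0.001]
force: [-3.3, 26.7, -3.7]
width: -0.0
finger_force: 13.1
```

It is at the stop, y = 234.7 against the predicted 233.5. I back off and return to the knob.

Call:
{"method": "drive_tool", "body": {"targets": [{"angular": [0, 0, 0], "offset": [0, -0.01, 0], "fingers": -1}, {"angular": [0, 0, 0], "offset": [0, -0.02, 0], "fingers": -1}, {"angular": [0, 0, 0], "offset": [0, 0, -0.045], "fingers": -1}, {"angular": [0, 0, 0], "offset": [0, 0, -0.048], "fingers": 0.2}, {"angular": [0, 0, 0], "offset": [-0.0261, 0.0294, 0], "fingers": 0.2}, {"angular": [0, 0, 0], "offset": [-0.0261, 0.0294, 0], "fingers": 0.2}, {"angular": [0, 0, 0], "offset": [-0.0261, 0.0294, 0], "fingers": 0.2}, {"angular": [0, 0, 0], "offset": [-0.0261, 0.0294, 0], "fingers": 0.2}]}}

```text
clock: 37.8
tcp_pos: [492.4, 133.4, 129.1]
ee_rot: [0.001, 1.0, 0.02, -0.0]
force: [-0.4, -1.0, 0.3]
width: 51.3
finger_force: 0.0
```

Call:
{"method": "drive_tool", "body": {"targets": [{"angular": [0, 0, 0], "offset": [-0.0261, 0.0294, 0], "fingers": 0.2}, {"angular": [0, 0, 0], "offset": [0, 0, 0], "fingers": 0.2}, {"angular": [0, 0, 0], "offset": [0, 0, 0], "fingers": 0.2}, {"angular": [0, 0, 0], "offset": [0, 0, 0], "fingers": 0.2}]}}

```text
clock: 38.2
tcp_pos: [468.8, 104.6, 129.3]
ee_rot: [0.0, 1.0, 0.02, -0.0]
force: [0.1, 0.9, 0.2]
width: 51.5
finger_force: 0.0
```

```bash
python3 - <<'E'
from h import *
f=grab('wrist','w14'); s=r.state(); print(s['tcp_pos'],s['ee_rot'],s['width'])
meas('knob',f,(0,150,100),(6,255,255),117,None); meas('yel',f,(18,150,60),(32,255,255),54,(400,0,512,180),100); meas('roll',f,(5,120,20),(17,255,255),62,(0,0,400,160),300)
E
```

```text
[468.77772386 104.77580517 129.02907936] [ 4.00936164e-04  9.99797823e-01  2.01017722e-02 -2.65608944e-04] 51.23536169918588
knob 1202 [246, 176, 20, 67] rect [473.1 104.7] [48.9 13.6] longdir 0.039 circ [472.9 105.1] 24.9
yel 2984 [455, 11, 57, 60] rect [603.7 -80.2] [44.7 49.9] longdir -1.504 circ [602.6 -80.4] 31.7
roll 761 [315, 0, 71, 27] rect [614.3  38.8] [18.  53.1] longdir -1.515 circ [623.2  39.3] 26.6
roll 1263 [312, 51, 63, 70] rect [562.2  38.7] [46.6 53.8] longdir -0.196 circ [560.7  35. ] 27.7
roll 2131 [177, 55, 65, 68] rect [552.8 145.6] [49.2 52.6] longdir -1.188 circ [554. 146.] 27.0
```

View pics/w14.png

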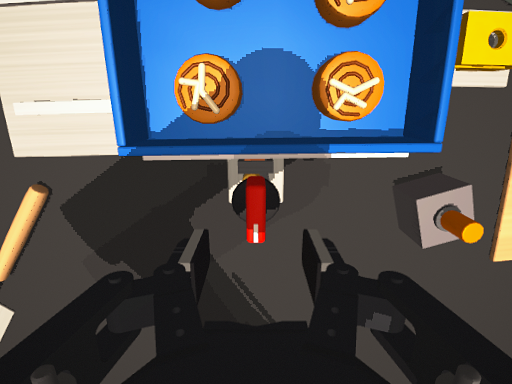

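The view shows the crate home, pastries flat (two fully visible at (207,88) and (348,86)), and the bar centred between the fingers. Now I tighten.

Call:
{"method": "drive_tool", "body": {"targets": [{"angular": [0, 0, 0], "offset": [0, 0, 0.03], "fingers": 0.2}, {"angular": [0, 0, 0], "offset": [0, 0, 0.027], "fingers": 0.2}, {"angular": [0, 0, 0], "offset": [0, 0, 0.012], "fingers": 0.2}, {"angular": [0, 0, 0], "offset": [0, 0, 0], "fingers": 0.2}, {"angular": [0, 0, 0], "offset": [0, 0, 0], "fingers": -1}, {"angular": [0, 0, 0], "offset": [0, 0, 0], "fingers": -1}, {"angular": [0, 0, 0], "offset": [0, 0, 0], "fingers": -1}, {"angular": [0, 0, 0], "offset": [0, 0, 0], "fingers": -1}], "newtons": 70}}

```text
clock: 39.05
tcp_pos: [469.3, 104.6, 61.9]
ee_rot: [-0.0, 1.0, 0.02, 0.001]
force: [-0.7, 0.3, 5.1]
width: 13.1
finger_force: 69.0
```

Call:
{"method": "drive_tool", "body": {"targets": [{"angular": [0, 0, 0.1], "offset": [0, 0, 0], "fingers": -1}, {"angular": [0, 0, 0.1], "offset": [0, 0, 0], "fingers": -1}, {"angular": [0, 0, 0.1], "offset": [0, 0, 0], "fingers": -1}, {"angular": [0, 0, 0.1], "offset": [0, 0, 0], "fingers": -1}, {"angular": [0, 0, 0.1], "offset": [0, 0, 0], "fingers": -1}, {"angular": [0, 0, 0.1], "offset": [0, 0, 0], "fingers": -1}, {"angular": [0, 0, 0.1], "offset": [0, 0, 0], "fingers": -1}, {"angular": [0, 0, 0.1], "offset": [0, 0, 0], "fingers": -1}]}}

```text
clock: 39.85
tcp_pos: [469.0, 104.0, 61.9]
ee_rot: [-0.0, 0.928, -0.373, 0.001]
force: [-1.8, -2.2, 6.0]
width: 13.0
finger_force: 69.2
```

Call:
{"method": "drive_tool", "body": {"targets": [{"angular": [0, 0, 0.1], "offset": [0, 0, 0], "fingers": -1}, {"angular": [0, 0, 0.1], "offset": [0, 0, 0], "fingers": -1}, {"angular": [0, 0, 0.1], "offset": [0, 0, 0], "fingers": -1}, {"angular": [0, 0, 0.1], "offset": [0, 0, 0], "fingers": -1}, {"angular": [0, 0, 0.1], "offset": [0, 0, 0], "fingers": -1}, {"angular": [0, 0, 0.1], "offset": [0, 0, 0], "fingers": -1}, {"angular": [0, 0, 0], "offset": [0, 0, 0], "fingers": -1}, {"angular": [0, 0, 0], "offset": [0, 0, 0], "fingers": -1}]}}

```text
clock: 40.65
tcp_pos: [468.4, 103.8, 61.8]
ee_rot: [0.0, 0.778, -0.628, 0.001]
force: [-4.7, -2.1, 8.4]
width: 13.1
finger_force: 69.6
```

Call:
{"method": "drive_tool", "body": {"targets": [{"angular": [0, 0, 0], "offset": [0, 0, 0], "fingers": 0.2}, {"angular": [0, 0, 0], "offset": [0, 0, 0], "fingers": 0.2}, {"angular": [0, 0, 0], "offset": [0, 0, 0], "fingers": 0.2}, {"angular": [0, 0, 0], "offset": [0, 0, -0.03], "fingers": 0.2}, {"angular": [0, 0, 0], "offset": [0, 0, -0.045], "fingers": 0.2}, {"angular": [0, 0, 0], "offset": [0, 0, -0.025], "fingers": 0.2}, {"angular": [0, 0, 0], "offset": [0, 0, 0], "fingers": 0.2}, {"angular": [0, 0, 0], "offset": [0, 0, 0], "fingers": 0.2}]}}

```text
clock: 41.45
tcp_pos: [468.5, 104.6, 160.2]
ee_rot: [-0.0, 0.778, -0.629, -0.0]
force: [-0.4, -0.1, -1.4]
width: 51.3
finger_force: 0.0
```

```bash
python3 - <<'E'
from h import *
f=grab('wrist','w15'); s=r.state(); print(s['tcp_pos'],s['ee_rot'],s['width'])
meas('knob',f,(0,150,100),(6,255,255),117,None)
meas('pin',f,(8,150,120),(28,255,255),84,None)
E
```

```text
[468.02271764 104.38207428 159.15281279] [ 4.96007744e-04  7.77571770e-01 -6.28793823e-01 -4.74413978e-04] 51.08213484696694
knob 917 [247, 167, 18, 58] rect [469.9 101. ] [13.6 48. ] longdir -1.352 circ [469.9 101.2] 24.4
pin 2821 [61, 42, 71, 63] rect [620.2  34.3] [59.1 48.7] longdir 0.196 circ [620.2  34.2] 29.7
pin 2268 [146, 54, 62, 62] rect [552.9  30. ] [50.7 48.5] longdir 0.618 circ [552.3  30.5] 26.1
pin 2318 [50, 153, 65, 54] rect [627.5 129.9] [63.1 48.4] longdir 0.433 circ [628.1 128.9] 31.7
pin 1781 [141, 174, 53, 55] rect [547.5 134. ] [48.9 54.2] longdir -1.479 circ [546.5 133.5] 28.4
pin 40 [170, 206, 11, 8] rect [538.2 140.8] [11.6  4.3] longdir 0.68 circ [539.2 139.5] 5.8
```

The clamp is tight: bar yaw is -1.352, so the knob reads about 1.40. All four pastries are inside. Next I measure the fork hole from straight above and then go to the pin.

Call:
{"method": "drive_tool", "body": {"targets": [{"angular": [0, 0, 0.1055], "offset": [0, 0, 0], "fingers": 0.2}, {"angular": [0, 0, 0.1055], "offset": [0, 0, 0], "fingers": 0.2}, {"angular": [0, 0, 0], "offset": [0.0295, -0.0348, 0], "fingers": 0.2}, {"angular": [0, 0, 0], "offset": [0.0295, -0.0348, 0], "fingers": 0.2}, {"angular": [0, 0, 0], "offset": [0.0295, -0.0348, 0], "fingers": 0.2}, {"angular": [0, 0, 0], "offset": [0.0295, -0.0348, 0], "fingers": 0.2}, {"angular": [0, 0, 0], "offset": [0, 0, 0], "fingers": 0.2}, {"angular": [0, 0, 0], "offset": [0, 0, 0], "fingers": 0.2}]}}

```text
clock: 42.3
tcp_pos: [607.1, -14.6, 157.2]
ee_rot: [-0.002, -0.706, 0.708, 0.001]
force: [-1.1, -0.1, -0.5]
width: 51.0
finger_force: 0.0
```

Call:
{"method": "drive_tool", "body": {"targets": [{"angular": [0, 0, 0], "offset": [0, 0, 0], "fingers": 0.2}, {"angular": [0, 0, 0], "offset": [0, 0, 0], "fingers": 0.2}]}}

```text
clock: 42.5
tcp_pos: [607.1, -12.9, 160.6]
ee_rot: [-0.0, 0.707, -0.707, 0.0]
force: [-0.1, 0.4, 0.6]
width: 51.3
finger_force: 0.0
```

```bash
cat > hole.py <<'E'
from h import *
f=grab('wrist','w16'); s=r.state(); print(s['tcp_pos'],s['ee_rot'],s['joint_pos'][5], -np.array(f['R']).T@np.array(f['t']).ravel())
b=max(blobs(f,(18,150,60),(34,255,255),300,None),key=lambda b:b[0]); print(b[0],b[2])
cs,h=cv2.findContours(b[3],cv2.RETR_CCOMP,1)
for c,k in zip(cs,h[0]):
    if len(c)<8: continue
    w=np.array([onz(f,*p[0],54)[:2] for p in c],np.float32); m=cv2.minAreaRect(w)
    print('hole' if k[3]>=0 else 'outer',len(c),np.round(cv2.fitEllipse(w)[0],1),np.round(cv2.fitEllipse(w)[1],1),'rect',np.round(m[0],1),np.round(m[1],1))
E
python3 hole.py
```

```text
[607.16566925 -12.87694349 160.88178803] [-4.88180785e-04  7.07523851e-01 -7.06689236e-01  2.93025295e-04] -0.3071553236135638 [607.56858528 -85.3962375  331.30069972]
2875 [234, 60, 45, 75]
outer 223 [607.  -93.7] [44.4 79.2] rect [607.1 -93.4] [39.8 65.6]
hole 42 [606.8 -88.2] [14.  14.4] rect [606.9 -88.2] [13.8 14. ]
```

```bash
python3 - <<'E'
import cv2
im=cv2.imread('pics/w16.png'); cv2.imwrite('pics/w16c.png',cv2.resize(im[0:260,140:400],None,fx=2,fy=2))
E
```

```text
(no output)
```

View pics/w16c.png

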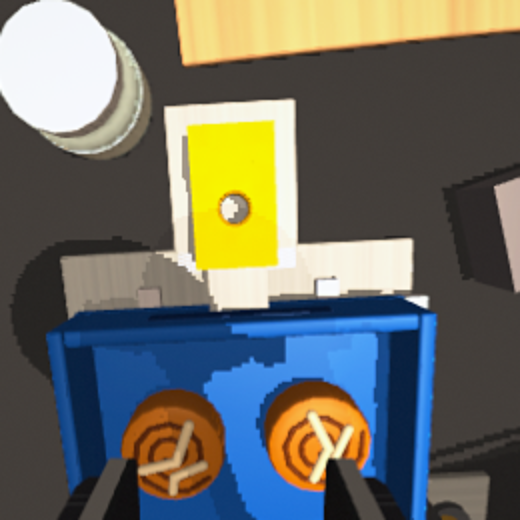

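The crop shows the fork hole at (234,208), i.e. world (606.8,-88.2), with the measured 14 mm diameter matching. The lug is under it. I measure the pin the same way.

Call:
{"method": "drive_tool", "body": {"targets": [{"angular": [0, 0, 0], "offset": [-0.0008, 0.04, 0], "fingers": 0.2}, {"angular": [0, 0, 0], "offset": [-0.0008, 0.04, 0], "fingers": 0.2}, {"angular": [0, 0, 0], "offset": [-0.0008, 0.04, 0], "fingers": 0.2}, {"angular": [0, 0, 0], "offset": [-0.0008, 0.04, 0], "fingers": 0.2}, {"angular": [0, 0, 0], "offset": [0, 0, 0], "fingers": 0.2}, {"angular": [0, 0, 0], "offset": [0, 0, 0], "fingers": 0.2}, {"angular": [0, 0, 0], "offset": [0, 0, 0], "fingers": 0.2}, {"angular": [0, 0, 0], "offset": [0, 0, 0], "fingers": 0.2}]}}

```text
clock: 43.35
tcp_pos: [448.0, -10.3, 159.8]
ee_rot: [-0.001, -0.707, 0.707, 0.0]
force: [0.0, -0.2, -0.6]
width: 51.5
finger_force: 0.0
```

```bash
python3 - <<'E'
from h import *
f=grab('wrist','w17'); s=r.state(); print(s['tcp_pos'],s['ee_rot'], -np.array(f['R']).T@np.array(f['t']).ravel())
meas('pin',f,(8,150,120),(28,255,255),86,(200,40,312,180))
E
```

```text
[447.98613528 -10.41214    159.72901887] [-6.79209860e-04 -7.06969347e-01  7.07243829e-01  2.14839500e-04] [448.67123826 -82.67648625 330.58622033]
pin 435 [245, 95, 24, 25] rect [447.7 -82.9] [18.8 19.1] longdir -0.621 circ [447.7 -82.9] 9.8
```

Call:
{"method": "drive_tool", "body": {"targets": [{"angular": [0, 0, 0], "offset": [0.036, 0, 0], "fingers": 0.2}, {"angular": [0, 0, 0], "offset": [0.0365, 0, 0], "fingers": 0.2}, {"angular": [0, 0, 0], "offset": [0, 0, 0], "fingers": 0.2}, {"angular": [0, 0, 0], "offset": [0, 0, 0.045], "fingers": 0.2}, {"angular": [0, 0, 0], "offset": [0, 0, 0.045], "fingers": 0.2}, {"angular": [0, 0, 0], "offset": [0, 0, 0.03], "fingers": 0.2}, {"angular": [0, 0, 0], "offset": [0, 0, 0.01], "fingers": 0.2}, {"angular": [0, 0, 0], "offset": [0, 0, 0], "fingers": 0.2}]}}

```text
clock: 44.2
tcp_pos: [447.0, -83.1, 29.1]
ee_rot: [-0.001, -0.707, 0.707, 0.001]
force: [0.5, 0.5, 0.7]
width: 51.3
finger_force: 0.0
```

Call:
{"method": "drive_tool", "body": {"targets": [{"angular": [0, 0, 0], "offset": [0, 0, 0], "fingers": 0.2}, {"angular": [0, 0, 0], "offset": [0, 0, 0], "fingers": 0.2}]}}

```text
clock: 44.4
tcp_pos: [449.0, -82.8, 32.4]
ee_rot: [-0.001, 0.707, -0.707, 0.001]
force: [0.0, -0.7, -0.0]
width: 51.2
finger_force: 0.0
```

Call:
{"method": "drive_tool", "body": {"targets": [{"angular": [0, 0, 0], "offset": [0, 0, 0], "fingers": -1}, {"angular": [0, 0, 0], "offset": [0, 0, 0], "fingers": -1}, {"angular": [0, 0, 0], "offset": [0, 0, 0], "fingers": -1}, {"angular": [0, 0, 0], "offset": [0, 0, 0], "fingers": -1}, {"angular": [0, 0, 0], "offset": [0, 0, 0], "fingers": -1}], "newtons": 60}}

```text
clock: 44.9
tcp_pos: [448.1, -82.9, 31.3]
ee_rot: [0.0, -0.707, 0.707, -0.001]
force: [-2.3, 1.9, 5.7]
width: 18.2
finger_force: 58.5
```

```bash
python3 -c "
from h import *
s=r.state(); print({k:s[k] for k in('tcp_pos','ee_rot','force','wrist_torque','width')})"
```

```text
{'tcp_pos': array([448.11907094, -82.94714881,  31.26731823]), 'ee_rot': array([ 4.88401101e-04, -7.07100395e-01,  7.07112768e-01, -5.70825254e-04]), 'force': array([-2.32321625,  1.90775698,  5.69665932]), 'wrist_torque': array([0.46860995, 0.56771557, 0.04668429]), 'width': 18.186184087294546}
```

Call:
{"method": "drive_tool", "body": {"targets": [{"angular": [0, 0, 0], "offset": [0, 0, -0.015], "fingers": -1}, {"angular": [0, 0, 0], "offset": [0, 0, -0.02], "fingers": -1}, {"angular": [0, 0, 0], "offset": [0, 0, -0.025], "fingers": -1}, {"angular": [0, 0, 0], "offset": [0, 0, -0.02], "fingers": -1}, {"angular": [0, 0, 0], "offset": [0.0013, -0.0398, 0], "fingers": -1}, {"angular": [0, 0, 0], "offset": [0.0013, -0.0398, 0], "fingers": -1}, {"angular": [0, 0, 0], "offset": [0.0013, -0.0398, 0], "fingers": -1}, {"angular": [0, 0, 0], "offset": [0.0013, -0.0398, 0], "fingers": -1}]}}

```text
clock: 45.7
tcp_pos: [608.1, -88.3, 109.4]
ee_rot: [-0.0, -0.707, 0.707, 0.0]
force: [0.1, -0.2, 0.4]
width: 18.0
finger_force: 58.7
```

Call:
{"method": "drive_tool", "body": {"targets": [{"angular": [0, 0, 0], "offset": [0, 0, 0], "fingers": -1}, {"angular": [0, 0, 0], "offset": [0, 0, 0], "fingers": -1}, {"angular": [0, 0, 0], "offset": [0, 0, 0], "fingers": -1}, {"angular": [0, 0, 0], "offset": [0, 0, 0], "fingers": -1}, {"angular": [0, 0, 0], "offset": [0, 0, 0], "fingers": -1}]}}

```text
clock: 46.2
tcp_pos: [606.5, -88.2, 111.4]
ee_rot: [-0.001, 0.707, -0.707, 0.001]
force: [-0.4, -0.6, -0.2]
width: 18.3
finger_force: 58.8
```

```bash
python3 - <<'E'
from h import *
f=grab('wrist','w18'); s=r.state(); print({k:s[k] for k in('tcp_pos','ee_rot','force','wrist_torque','width')})
z=s['tcp_pos'][2]-31.3+86; meas('pin',f,(8,180,120),(20,255,255),z,(200,150,312,260))
E
```

```text
{'tcp_pos': array([606.52206921, -88.12380386, 111.31214004]), 'ee_rot': array([-7.04972826e-04,  7.07109148e-01, -7.07103857e-01,  5.38659581e-04]), 'force': array([ 0.09690332, -0.78294451, -0.54233966]), 'wrist_torque': array([-0.00797837, -0.00123788, -0.03152738]), 'width': 18.535287538413037}
pin 1734 [230, 151, 50, 75] rect [ 606.8 -126.9] [20.1 33.2] longdir -1.518 circ [ 612.3 -126.4] 17.0
pin 1094 [237, 223, 38, 37] rect [ 607.  -101.6] [17.3 18.2] longdir -1.57 circ [607.  -99.6] 11.2
```

Call:
{"method": "drive_tool", "body": {"targets": [{"angular": [0, 0, 0], "offset": [0, 0, 0.015], "fingers": -1}, {"angular": [0, 0, 0], "offset": [0, 0, 0.012], "fingers": -1}, {"angular": [0, 0, 0], "offset": [0, 0, 0], "fingers": -1}, {"angular": [0, 0, 0], "offset": [0, 0, 0], "fingers": -1}, {"angular": [0, 0, 0], "offset": [0, 0, 0.004], "fingers": -1}, {"angular": [0, 0, 0], "offset": [0, 0, 0.003], "fingers": -1}, {"angular": [0, 0, 0], "offset": [0, 0, 0.003], "fingers": -1}, {"angular": [0, 0, 0], "offset": [0, 0, 0.002], "fingers": -1}]}}

```text
clock: 47.05
tcp_pos: [606.7, -88.2, 70.9]
ee_rot: [-0.0, -0.707, 0.707, 0.0]
force: [-0.5, 0.1, -0.8]
width: 18.2
finger_force: 58.8
```

Call:
{"method": "drive_tool", "body": {"targets": [{"angular": [0, 0, 0], "offset": [0, 0, 0.002], "fingers": -1}, {"angular": [0, 0, 0], "offset": [0, 0, 0.002], "fingers": -1}]}}

```text
clock: 47.25
tcp_pos: [606.8, -88.2, 67.1]
ee_rot: [-0.0, -0.707, 0.707, -0.0]
force: [-0.5, 1.5, -1.1]
width: 18.2
finger_force: 58.8
```

It is in the hole without resistance, so I continue.

Call:
{"method": "drive_tool", "body": {"targets": [{"angular": [0, 0, 0], "offset": [0, 0, 0.003], "fingers": -1}, {"angular": [0, 0, 0], "offset": [0, 0, 0.003], "fingers": -1}, {"angular": [0, 0, 0], "offset": [0, 0, 0.003], "fingers": -1}]}}

```text
clock: 47.55
tcp_pos: [606.7, -88.2, 57.9]
ee_rot: [-0.0, -0.707, 0.707, 0.0]
force: [1.2, 0.5, -0.6]
width: 18.1
finger_force: 58.8
```

Call:
{"method": "drive_tool", "body": {"targets": [{"angular": [0, 0, 0], "offset": [0, 0, 0.003], "fingers": -1}, {"angular": [0, 0, 0], "offset": [0, 0, 0.003], "fingers": -1}, {"angular": [0, 0, 0], "offset": [0, 0, 0.003], "fingers": -1}]}}

```text
clock: 47.85
tcp_pos: [606.8, -88.2, 49.0]
ee_rot: [-0.0, -0.707, 0.707, -0.0]
force: [-0.6, -0.2, -0.5]
width: 18.3
finger_force: 58.8
```

Call:
{"method": "drive_tool", "body": {"targets": [{"angular": [0, 0, 0], "offset": [0, 0, 0.003], "fingers": -1}, {"angular": [0, 0, 0], "offset": [0, 0, 0.003], "fingers": -1}, {"angular": [0, 0, 0], "offset": [0, 0, 0.003], "fingers": -1}]}}

```text
clock: 48.15
tcp_pos: [606.7, -88.3, 39.9]
ee_rot: [-0.0, -0.707, 0.707, -0.0]
force: [-0.0, -0.8, -1.0]
width: 18.0
finger_force: 58.8
```

Call:
{"method": "drive_tool", "body": {"targets": [{"angular": [0, 0, 0], "offset": [0, 0, 0.002], "fingers": -1}, {"angular": [0, 0, 0], "offset": [0, 0, 0], "fingers": -1}]}}

```text
clock: 48.35
tcp_pos: [606.6, -88.2, 37.8]
ee_rot: [-0.0, -0.707, 0.707, 0.0]
force: [-0.4, 0.1, -0.4]
width: 18.4
finger_force: 58.8
```

Call:
{"method": "drive_tool", "body": {"targets": [{"angular": [0, 0, 0], "offset": [0, 0, 0.001], "fingers": -1}, {"angular": [0, 0, 0], "offset": [0, 0, 0.001], "fingers": -1}]}}

```text
clock: 48.55
tcp_pos: [606.9, -88.2, 36.4]
ee_rot: [0.0, -0.707, 0.707, -0.0]
force: [0.6, -0.2, -1.3]
width: 18.1
finger_force: 58.8
```

Call:
{"method": "drive_tool", "body": {"targets": [{"angular": [0, 0, 0], "offset": [0, 0, 0.001], "fingers": -1}, {"angular": [0, 0, 0], "offset": [0, 0, 0], "fingers": -1}]}}

```text
clock: 48.75
tcp_pos: [606.8, -88.2, 35.3]
ee_rot: [0.0, -0.707, 0.707, -0.0]
force: [0.2, 0.2, -0.5]
width: 18.1
finger_force: 59.0
```

Call:
{"method": "drive_tool", "body": {"targets": [{"angular": [0, 0, 0], "offset": [0, 0, 0.001], "fingers": -1}, {"angular": [0, 0, 0], "offset": [0, 0, 0], "fingers": -1}]}}

```text
clock: 48.95
tcp_pos: [606.9, -88.3, 35.3]
ee_rot: [-0.0, 0.707, -0.707, 0.0]
force: [-3.4, 0.7, 4.9]
width: 17.8
finger_force: 59.2
```

The collar is seated at exactly the predicted z, 35.3. I release, lift, and move to the viewing position.

Call:
{"method": "drive_tool", "body": {"targets": [{"angular": [0, 0, 0], "offset": [0, 0, 0], "fingers": -1}, {"angular": [0, 0, 0], "offset": [0, 0, 0], "fingers": -0.1}, {"angular": [0, 0, 0], "offset": [0, 0, 0], "fingers": -0.1}, {"angular": [0, 0, 0], "offset": [0, 0, 0], "fingers": -0.1}, {"angular": [0, 0, 0], "offset": [0, 0, -0.02], "fingers": -0.1}, {"angular": [0, 0, 0], "offset": [0, 0, -0.04], "fingers": -0.1}, {"angular": [0, 0, 0], "offset": [0, 0, -0.045], "fingers": -0.1}, {"angular": [0, 0, 0], "offset": [0, 0, -0.02], "fingers": -0.1}]}}

```text
clock: 49.75
tcp_pos: [608.3, -88.7, 164.4]
ee_rot: [0.002, -0.707, 0.707, -0.003]
force: [0.6, -0.3, 0.6]
width: 38.7
finger_force: 0.0
```

Call:
{"method": "drive_tool", "body": {"targets": [{"angular": [0, 0, 0], "offset": [-0.035, 0, 0], "fingers": -0.1}, {"angular": [0, 0, 0], "offset": [-0.04, 0, 0], "fingers": -0.1}, {"angular": [0, 0, 0], "offset": [0, 0, 0], "fingers": -0.1}, {"angular": [0, 0, 0], "offset": [0, 0, 0], "fingers": -0.1}, {"angular": [0, 0, 0], "offset": [0, 0, 0], "fingers": -0.1}]}}

```text
clock: 50.25
tcp_pos: [606.8, -13.6, 159.1]
ee_rot: [-0.0, -0.707, 0.707, -0.0]
force: [0.1, 0.5, 0.9]
width: 38.2
finger_force: 0.0
```

```bash
python3 - <<'E'
from h import *
f=grab('wrist','w19'); print(r.state()['tcp_pos'])
meas('pin z90',f,(8,180,120),(20,255,255),90,(200,20,312,140))
meas('roll',f,(3,120,20),(17,255,255),62,(140,150,400,300),300)
E
```

```text
[606.7611505  -13.8945983  159.08162522]
pin z90 56 [244, 94, 23, 23] rect [609.3 -86.2] [13.2 19.3] longdir -0.663 circ [607.7 -88.2] 9.7
roll 1271 [272, 192, 53, 54] rect [564.1  23.1] [52.9 57. ] longdir -1.322 circ [563.9  24.8] 30.2
roll 1691 [200, 196, 52, 55] rect [636.5  28.9] [56.8 54.9] longdir 0.906 circ [636.6  29.8] 30.4
roll 518 [213, 279, 32, 21] rect [638.2 109.1] [35.3 26.4] longdir 0.003 circ [638.3 112.3] 20.2
```

Call:
{"method": "drive_tool", "body": {"targets": [{"angular": [0, 0, 0], "offset": [0.02, 0.035, -0.005], "fingers": -0.1}, {"angular": [0, 0, 0], "offset": [0.02, 0.035, -0.005], "fingers": -0.1}, {"angular": [0, 0, 0], "offset": [0.03, 0.035, -0.005], "fingers": -0.1}, {"angular": [0, 0, 0], "offset": [0.03, 0.035, -0.005], "fingers": -0.1}, {"angular": [0, 0, 0], "offset": [0.035, 0.025, -0.005], "fingers": -0.1}, {"angular": [0, 0, 0], "offset": [0.035, 0.02, -0.005], "fingers": -0.1}, {"angular": [0, 0, 0], "offset": [0, 0, 0], "fingers": -0.1}, {"angular": [0, 0, 0], "offset": [0, 0, 0], "fingers": -0.1}]}}

```text
clock: 51.1
tcp_pos: [421.3, -184.3, 189.6]
ee_rot: [0.0, -0.706, 0.708, -0.0]
force: [0.2, 0.1, 0.2]
width: 38.7
finger_force: 0.0
```

```bash
python3 - <<'E'
from h import *
f=grab('top'); g=grab('scene'); print(r.state()['tcp_pos'])
a=cv2.resize(f['frame'][130:250,150:330,::-1],(390,260)); b=cv2.resize(g['frame'][120:280,200:360,::-1],(390,390))
c=np.zeros((390,780,3),np.uint8); c[:260,:390]=a; c[:,390:]=b; cv2.imwrite('pics/end.png',c)
meas('roll',f,(3,110,30),(18,255,255),62,(160,130,275,215),40)
meas('blue',f,(95,120,40),(125,255,255),80,(160,130,280,215),500)
E
```

```text
[ 421.78987977 -183.09965416  188.893705  ]
roll 91 [208, 148, 16, 17] rect [649.7 139.3] [50.9 37.5] longdir 0.685 circ [646.7 143.7] 26.2
roll 49 [248, 152, 10, 9] rect [648.4  25. ] [35.  18.2] longdir 0.469 circ [647.4  26.9] 18.8
roll 47 [245, 177, 13, 6] rect [573.5  30.7] [15.6 37.1] longdir -1.558 circ [573.5  30.7] 18.6
roll 59 [214, 179, 8, 14] rect [556.4 133. ] [41.8 19.3] longdir 0.478 circ [553.6 138.5] 21.2
blue 3130 [190, 141, 84, 61] rect [596.3  91.2] [179.9 251.7] longdir -1.516 circ [597.4  89.8] 152.2
```

View pics/end.png

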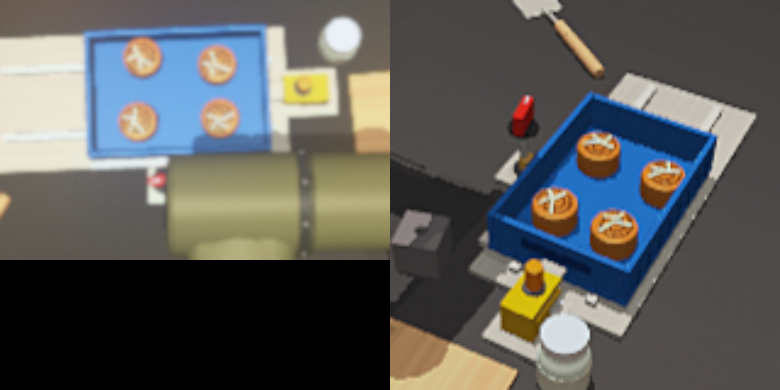

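The last view shows four pastries flat and separate in the crate, which is home. The pin collar is on the fork at crop (535,290), and the jar, cup and spatula are in place. The crate walls alone keep the pastries within the limits.

```bash
python3 -c "
from station import r
print(r.hand_in())"
```

```text
the job is handed in; nothing more can be done
None
```

I handed the job in at about 51 s: all four pastries lie flat and apart in the crate, the carriage is home, the clamp is tight and the pin's collar sits on the fork; no verdict was returned.

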